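Clear the charging dock and plug in the battery packs

TASK

Someone has parked the teapot on the covered charging dock: lift it off by its handle and set it upright in the middle of the round cork trivet, then lift the dust cover off the dock and lay it flat, right way up, on the middle of the chopping board. Plug every battery pack on the counter fully home into a socket of the dock, any pack in any socket, and only when all are in push the mains lever all the way over to on. Keep the teapot upright, leave the other things on the counter where they are, and let go of everything.

Things in the scene. Friction and masses are not known exactly. Their poses are not given: they have to be found in the camera images.
- dock: white charging dock fixed to the counter, a block 104 mm (own x) by 240 mm (own y) by 42 mm tall with three rectangular sockets in its top, 76 mm apart along its y (at y = -76, 0, +76 mm). Origin: centre of the underside, z up; its -x side faces the robot. The mains lever stands close against its +y end
- dock_hole0 (a point): the -y socket of the dock: centre of its mouth, in the dock's top (42 mm above the counter). Rectangular hole 50.5 mm along the dock's x by 44.5 mm along the dock's y, 32 mm deep, 2 mm chamfer; axes as the dock's. A pack fully home rests its head on the dock's top, foot 28 mm below the mouth. Under the cover at the start
- dock_hole1 (a point): the middle socket of the dock: centre of its mouth, in the dock's top (42 mm above the counter). Rectangular hole 50.5 mm along the dock's x by 44.5 mm along the dock's y, 32 mm deep, 2 mm chamfer; axes as the dock's. A pack fully home rests its head on the dock's top, foot 28 mm below the mouth. Under the cover at the start
- dock_hole2 (a point): the +y socket of the dock: centre of its mouth, in the dock's top (42 mm above the counter). Rectangular hole 50.5 mm along the dock's x by 44.5 mm along the dock's y, 32 mm deep, 2 mm chamfer; axes as the dock's. A pack fully home rests its head on the dock's top, foot 28 mm below the mouth. Under the cover at the start
- cover: loose grey dust cover lying on the dock's top over the sockets: a plate 100 mm (own x) by 230 mm (own y) by 10 mm thick with an upright grip rib across its middle, 66 mm along own x, 14 mm thick along own y, its top 44 mm above the plate's underside. Origin: centre of the plate's underside, z up. About 0.22 kg
- teapot: small steel teapot with a black arched handle over its top, standing on the cover's -y half: body 100 mm across and 90 mm tall (lid knob to 102 mm), spout to own +x reaching 86 mm from the axis. Handle: round bar 12 mm thick, level along own x for 72 mm, its axis 150 mm above the base, legs at x = +-50 mm. Origin: centre of its base, z up. About 0.5 kg
- teapot_grip (a point): middle of the level bar of the teapot's handle (axis of the bar, which runs along the teapot's x)
- pack_a: grey battery pack, one of up to three alike (some may be absent), 68 mm tall. Its lower 28 mm is the black plug foot, 48 mm (own x) by 42 mm (own y); above it the grey head, 58 mm (own x) by 52 mm (own y) by 40 mm tall. Stands on its foot on the counter. Origin: centre of the foot's underside, z up; half a turn about z makes no difference. 0.25 kg, most in the foot
- pack_b: grey battery pack, one of up to three alike (some may be absent), 68 mm tall. Its lower 28 mm is the black plug foot, 48 mm (own x) by 42 mm (own y); above it the grey head, 58 mm (own x) by 52 mm (own y) by 40 mm tall. Stands on its foot on the counter. Origin: centre of the foot's underside, z up; half a turn about z makes no difference. 0.25 kg, most in the foot
- pack_c: grey battery pack, one of up to three alike (some may be absent), 68 mm tall. Its lower 28 mm is the black plug foot, 48 mm (own x) by 42 mm (own y); above it the grey head, 58 mm (own x) by 52 mm (own y) by 40 mm tall. Stands on its foot on the counter. Origin: centre of the foot's underside, z up; half a turn about z makes no difference. 0.25 kg, most in the foot
- trivet: round cork trivet 140 mm across, 8 mm thick, fixed on the counter at one side. Origin: centre of its underside (its top is 8 mm higher)
- board: wooden chopping board lying flat, fixed on the counter at the other side, 260 mm (own x) by 150 mm (own y) by 15 mm thick, with nothing on it. Origin: centre of its underside (its top is 15 mm higher)
- mains (a joint): angle of the mains lever, 0 to 1 rad. Off at 0 to 0.15 (0 leans 0.5 rad towards the dock's -x side), fully on at 1 (leans 0.5 rad towards its +x side). Turns about the dock's y; pivot 22 mm above the counter, 70 mm from pivot to the black end ball (26 mm across); stays where left, moves at about 1 N
- mains_tip (a point): centre of the black ball at the end of the mains lever
- cup: small blue cup, 60 mm across, 60 mm tall, with a handle: bystander. Origin: centre of its base
- salt: small white salt shaker, 44 mm across, 70 mm tall: bystander. Origin: centre of its base
- mill: dark wooden pepper mill, 52 mm across, 110 mm tall: bystander. Origin: centre of its base
- jar: amber glass storage jar, 72 mm across, 110 mm tall: bystander. Origin: centre of its base
- bowl: white bowl, 110 mm across, 45 mm tall: bystander. Origin: centre of its base
- tin: plain metal can, 70 mm across, 100 mm tall: bystander. Origin: centre of its base
Things that resemble listed ones, but are neither listed nor needed, are in the scene too. Leave any yellow look-alike of the pack_b alone.

How it is judged:
By the outcome, as a careful person would: the job done as asked, in the order asked, and still so for the second after the job is handed in, with the robot touching nothing.
Of pack_a, pack_b, pack_c only 2 to 3 are there at a start; the rules pass over those that are not, and their reading is None.
At some moment in a run one of pack_a, pack_b, pack_c may be knocked a few centimetres aside while the robot is not near it.
It also fails if it takes over 210 s, if anything falls off the work surface, if the arm or the gripper's body presses on something with over 40 N, if the wrist force passes 120 N, or if a joint passes its speed limit or range.

ROBOT

A 7-joint arm with a two-finger parallel gripper is mounted at the origin on the work surface. World frame = base frame: x ahead of the robot, y to its left, z up, the work surface at z = 0. Lengths are in m, angles in rad, forces in N, time in s.
With the tool pointing down it reaches from about 0.425 to 0.925 m from the base axis. Payload 6.8 kg.
Tool frame: the origin (TCP) lies midway between the tips of the shut fingers; the grasp point (between the pads) lies 19 mm behind it (bot.hold_point_z is the distance from the TCP to the grasp point, in m); z points along the fingers, y is the line along which they close (so a half turn about z gives the same grasp; the last joint's range is limited). The gripper opens to 85 mm and grips with 20 to 120 N. Pads are 22 mm wide; open, the fingers measure 114 mm over their backs; the gripper's body (76 mm by 85 mm) begins 54 mm behind the grasp point. The pads swing forward as they close: fully open they stand 13 mm farther back than shut.
Start: joints at [1.032, 0.477, 0.022, 1.555, -0.011, 1.109, -0.083], TCP at [0.282, -0.613, 0.204] pointing down, gripper open.
Joint ranges: [-2.96, 2.96], [-0.34, 2.1], [-1.41, 1.46], [0.24, 2.44], [-1.37, 4.51], [0.17, 1.92], [-2.96, 2.96]. Speed limits (rad/s): [2.39, 2.39, 3.14, 3.14, 3.14, 3.14, 3.14].

INTERFACE

Orientations are given as a unit quaternion [w, x, y, z].
In Python, from station import bot gives the robot as it stands. The module is installed in compiled form; this text tells all that it offers.
- The arm moves only by the tool step_arm, never from a script. Its argument "increments" is a list that holds one entry, the list of rows, each a list of 7 numbers: the opening, from -1 (shut) to 1 (fully open), then the shift along the tool's x, y, z in mm, then the turn, a rotation vector about the tool's x, y, z in degrees. In form: [[[grip, x, y, z, ax, ay, az], ...]]. A call has 1 to 10 rows; each row is the pose to reach, as a shift and turn from the pose commanded when the call began, along the tool's axes at that moment; what a row does not reach only later rows make up. A row lasts 1/12 s, in which the tool goes at most 41.7 mm and 7.16 degrees, less where a joint would pass 70% of its speed; a pose out of reach is approached as far as the arm can. A call with a gripper value outside its range is refused whole. The fingers move at their own pace and stop on an object; "force" is the grip in N (left out, the last holds). Time passes only in rows, so rows that repeat a pose let the fingers close. It gives the time, the measured TCP pose, the force, the opening and the grip force at its end, in the units of the state.
- bot.get_obs(): the state, without advancing time (a new reading comes with each control period).
- bot.read_camera(name): name is "scene" or "top" or "wrist"; returns a dict with "image" (400x640x3 uint8, red, green, blue), "camera_matrix" (3x3 intrinsics, pixels), "dist" ([k1, k2, p1, p2, k3] as OpenCV has them; the pictures are not rectified), "R" (3x3) and "t" (3): a world point X has camera coordinates R X + t. Camera axes: x right, y down, z forward; pixel columns grow to the right and rows downward; lengths in m; the calibration is good to about 2 mm. A picture is of the moment at which its call begins. There is no depth.
- bot.hand_in(): hands the job in; it is judged then, once.
The state is a dict: "t": time; "q": joint angles; "joint_vel": joint speeds; "joint_torque": joint torques, N m; "eef_pos": TCP position; "tool_rot": TCP orientation; "contact_force": force on the tool from outside, world axes, zero at the start; "torque": the same for the moment, N m; "gripper_width": opening from 0.0 (shut) to 1.0 (fully open); "grasp_force": force on a finger pad.
Only numpy, scipy, OpenCV 4.12 (cv2) and the standard library are available. Lean on these libraries where they do the work, as an engineer would, in place of code of your own. Each camera call takes 0.05 s, during which the arm holds its last target. There are 200 camera calls.

## Working session

There is one attempt and no reset: what is moved stays moved. The work goes in short steps, Python scripts to look and compute and a tool call to move; the robot and the scene stay as the last step left them, time stands still between calls to the robot, and variables do not carry over. Pictures are saved under pics/ and viewed, at most 14 in all, crops included, and the job is handed in when it is done.

Besides the shell and the picture viewer there is one more tool, called after "Emit:" by a JSON object that holds its "name" and its "arguments", one argument or row to a line. step_arm: Moves the arm, as the interface text tells. Its arguments: {"type":"object","properties":{"increments":{"type":"array"},"force":{"type":"number"}},"required":["increments"]}

```bash
mkdir -p pics
cat > h.py <<'E'
import numpy as np, cv2
from station import bot
def cam(n,save=None):
    c=bot.read_camera(n)
    if save: cv2.imwrite(f'pics/{save}.png',c['image'][:,:,::-1])
    return c
def ray(c,uv):
    K=np.array(c['camera_matrix']);R=np.array(c['R']);t=np.array(c['t'])
    p=cv2.undistortPoints(np.array(uv,float).reshape(-1,1,2),K,np.array(c['dist'])).reshape(-1,2)
    d=np.c_[p,np.ones(len(p))]@R
    return -R.T@t,d
def onz(c,uv,z):
    o,d=ray(c,uv); return o+d*((z-o[2])/d[:,2])[:,None]
def tri(c1,u1,c2,u2):
    o1,d1=ray(c1,u1);o2,d2=ray(c2,u2);out=[]
    for a,b in zip(d1,d2):
        s=np.linalg.lstsq(np.c_[a,-b],o2-o1,rcond=None)[0]
        p,q=o1+s[0]*a,o2+s[1]*b
        out.append(np.r_[(p+q)/2,np.linalg.norm(p-q)])
    return np.array(out)
def proj(c,X):
    return cv2.projectPoints(np.array(X,float).reshape(-1,3),cv2.Rodrigues(np.array(c['R']))[0],np.array(c['t']),np.array(c['camera_matrix']),np.array(c['dist']))[0].reshape(-1,2)
E
python3 - <<'E'
from h import *
for n in ('scene','top','wrist'):
    c=cam(n,n+'0'); R=np.array(c['R']);print(n,-R.T@np.array(c['t']),R[2],c['camera_matrix'][0][0])
print(bot.get_obs())
E
```

```text
scene [1.12538613 0.60188075 0.85741629] [-0.51290147 -0.54775749 -0.66097943] 448.76379422663155
top [0.39647488 0.01496207 1.49859426] [ 0.09930271 -0.01735857 -0.99490585] 502.5205582849964
wrist [ 0.34336459 -0.58446208  0.37360743] [-0.24456555 -0.11050037 -0.96331582] 352.25636705060236
{'t': 0.15, 'q': array([ 1.03193789,  0.4776328 ,  0.02233124,  1.556203  , -0.01149599,
        1.10933653, -0.08309231]), 'joint_vel': array([-0.00021953, -0.00249554,  0.00060178, -0.00255034, -0.00201508,
       -0.001442  , -0.0006201 ]), 'joint_torque': array([ 2.72544894e-03, -5.96922541e+01,  1.61017712e+00, -2.81492364e+01,
        1.26953537e-02,  6.52644012e-03, -2.99603619e-05]), 'eef_pos': array([ 0.28164297, -0.61288279,  0.20354268]), 'tool_rot': array([-6.96872017e-04,  9.76890760e-01,  2.13737961e-01, -2.03142486e-04]), 'contact_force': array([-0.31806874,  0.38945996, -0.33043615]), 'torque': array([ 0.04495674,  0.00465955, -0.04706502]), 'grasp_force': 0.0, 'gripper_width': 1.003583583675913}
```

View pics/top0.png

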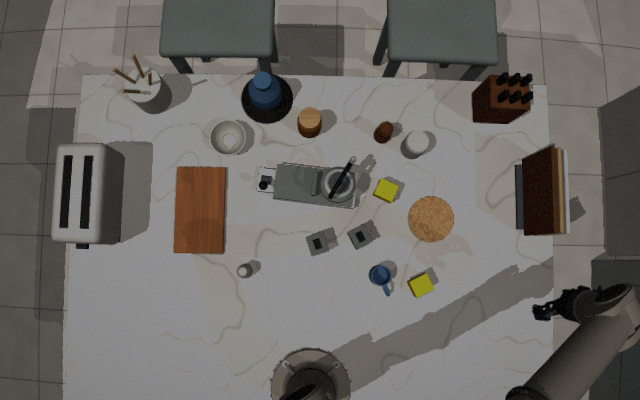

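View pics/scene0.png

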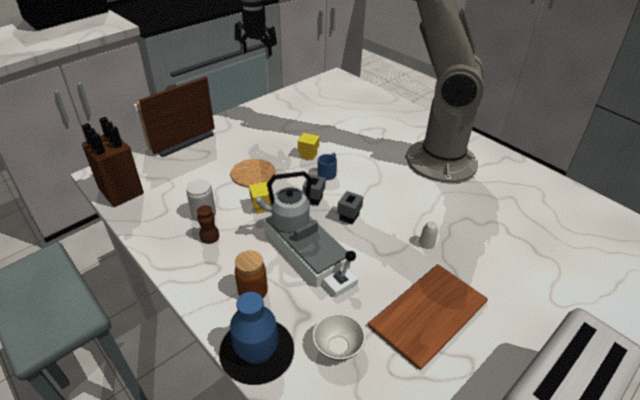

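The top view shows the dock at about (310,185) with the lever at its left end (265,183), and the teapot at (340,185). There are two grey packs at (320,242) and (361,235), and yellow look-alikes at (386,190) and (420,285). The trivet is at (431,219) and the board at (200,210). The scene view agrees.

Run:
```python
from h import *
a=cv2.imread('pics/top0.png')[145:260,250:400]; cv2.imwrite('pics/topc.png',cv2.resize(a,None,fx=5.2,fy=5.2,interpolation=cv2.INTER_CUBIC))
a=cv2.imread('pics/scene0.png')[165:300,240:375]; cv2.imwrite('pics/scenec.png',cv2.resize(a,None,fx=4.4,fy=4.4,interpolation=cv2.INTER_CUBIC))
c=cam('top'); im=c['image']; hsv=cv2.cvtColor(im,cv2.COLOR_RGB2HSV)
def big(m,box):
    x0,y0,x1,y1=box; mm=np.zeros_like(m); mm[y0:y1,x0:x1]=m[y0:y1,x0:x1]
    mm=cv2.morphologyEx(mm,cv2.MORPH_OPEN,np.ones((3,3)))
    k=max(cv2.findContours(mm,cv2.RETR_EXTERNAL,cv2.CHAIN_APPROX_NONE)[0],key=cv2.contourArea); return k
m=cv2.inRange(hsv,(3,80,40),(25,255,255))
for n,b,z in (('board',(160,155,240,265),.015),('trivet',(400,185,465,250),.008)):
    k=big(m,b); r=cv2.minAreaRect(k); P=onz(c,cv2.boxPoints(r),z); 
    print(n,r,onz(c,[r[0]],z),np.linalg.norm(np.diff(P,axis=0),axis=1),np.degrees(np.arctan2(*(np.diff(P,axis=0)[:,1::-1].T))))
```

```text
board ((199.4043731689453, 209.51284790039062), (49.673397064208984, 86.54371643066406), 1.818303108215332) [[0.5193995  0.33963858 0.015     ]] [0.25959695 0.15133206 0.25805754] [   0.73678025  -90.92168684 -179.79987166]
trivet ((430.50006103515625, 219.00001525878906), (44.547725677490234, 44.547725677490234), 45.0) [[ 0.50480748 -0.35246815  0.008     ]] [0.13699267 0.1351478  0.13704241] [ -44.77750181 -134.05504093  134.57344899]
```

View pics/topc.png

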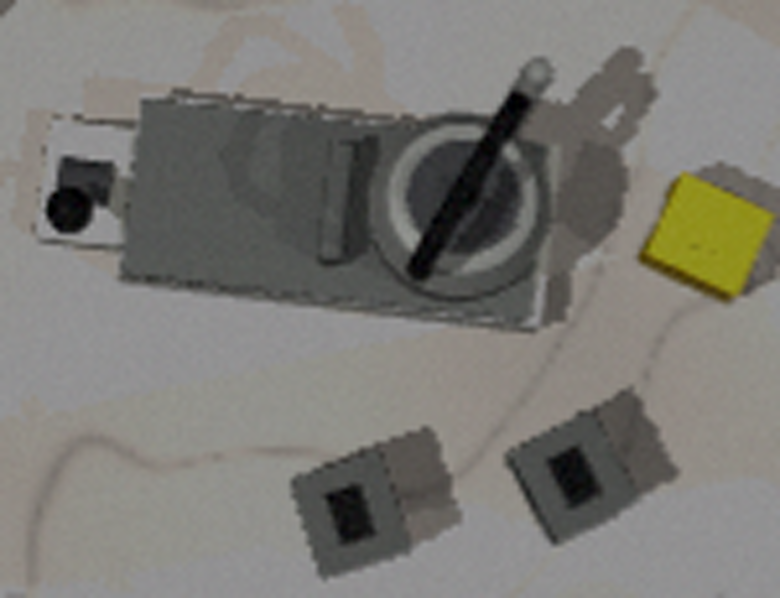

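View pics/scenec.png

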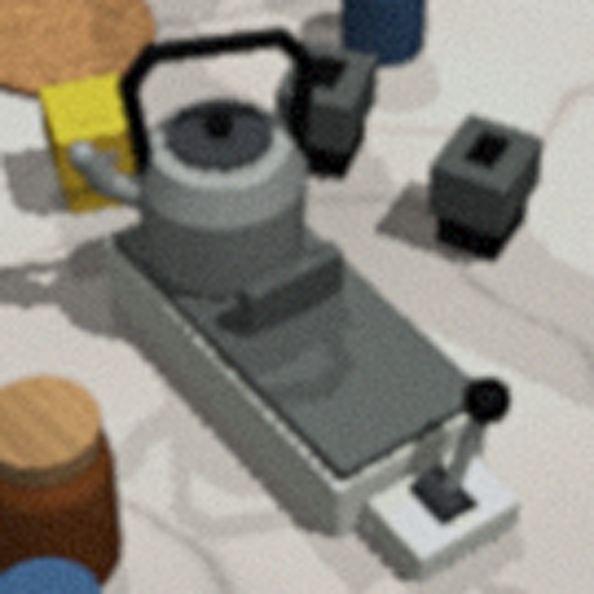

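The crops give matching features in both views: the handle bar, pack top corners, cover corners and rib, and the lever ball. I'll triangulate these.

Run:
```python
from h import *
ct=cam('top');cs=cam('scene')
T=lambda p:np.array(p,float)/5.2+[250,145]-0.4
S=lambda p:np.array(p,float)/4.4+[240,165]-0.4
names='barspout barback packLmark packRmark knob ball rib_far rib_near'.split()
t=T([(522,97),(418,272),(349,514),(574,475),(465,195),(70,210),(348,140),(328,262)])
s=S([(150,52),(283,42),(487,149),(327,72),(218,122),(487,400),(240,297),(330,250)])
for n,r in zip(names,tri(ct,t,cs,s)): print(n,r.round(4))
print('bar on z.202',onz(ct,t[:2],.202).round(4))
for n,q,z in (('packL',[(290,478),(388,445),(410,550),(322,577)],.068),('packR',[(507,458),(592,412),(635,502),(558,543)],.068),('cover',[(143,100),(537,328),(122,278)],.052),('rib',[(340,140),(355,140),(338,262),(320,262)],.086)):
    P=onz(ct,T(q),z);d=np.diff(P,axis=0);print(n,P.mean(0).round(4),P[:,:2].round(4).tolist(),np.linalg.norm(d,axis=1).round(4),np.degrees(np.arctan2(d[:,1],d[:,0])).round(1))
print('ball',onz(ct,T([(70,210)]),.083))
```

```text
barspout [ 0.6289 -0.0874  0.2046  0.0107]
barback [ 0.5507 -0.0469  0.1923  0.0173]
packLmark [ 0.4257 -0.0112  0.0679  0.0023]
packRmark [ 0.4487 -0.1337  0.0678  0.0009]
knob [ 0.5917 -0.0674  0.1459  0.0022]
ball [0.5873 0.1447 0.0858 0.0012]
rib_far [ 0.6301 -0.0062  0.0784  0.0007]
rib_near [0.5645 0.0012 0.0779 0.0071]
bar on z.202 [[ 0.6334 -0.0914  0.202 ]
 [ 0.5435 -0.0403  0.202 ]]
packL [ 0.4258 -0.0122  0.068 ] [[0.444, 0.0223], [0.463, -0.031], [0.4059, -0.044], [0.3903, 0.0038]] [0.0566 0.0586 0.0502] [ -70.3 -167.2  108. ]
packR [ 0.4464 -0.1329  0.068 ] [[0.4571, -0.0964], [0.4832, -0.1429], [0.4341, -0.1671], [0.411, -0.125]] [0.0534 0.0547 0.0481] [ -60.7 -153.7  118.7]
cover [0.5796 0.0379 0.052 ] [[0.6546, 0.1091], [0.5305, -0.1135], [0.5539, 0.1181]] [0.2549 0.2328] [-119.1   84.2]
rib [ 0.5949 -0.0011  0.086 ] [[0.6285, -0.0014], [0.6286, -0.0096], [0.5613, -0.0016], [0.5611, 0.0082]] [0.0082 0.0679 0.0098] [-88.8 173.2  91.1]
ball [[0.58733465 0.14537122 0.083     ]]
```

Emit:
{"name": "step_arm", "arguments": {
  "increments": [
    [[1,0,0,-80,0,0,0],[1,0,0,-96,0,0,0],[1,243,-177,-96,0,0,54],[1,243,-177,-96,0,0,54],[1,243,-177,-96,0,0,54],[1,243,-177,-96,0,0,54],[1,243,-177,-96,0,0,54],[1,243,-177,-96,0,0,54],[1,243,-177,-96,0,0,54],[1,243,-177,-96,0,0,54]]
  ]
}}

```text
t: 1.13
eef_pos: [0.4314, -0.3464, 0.3007]
tool_rot: [-0.001, 0.967, -0.253, 0.001]
contact_force: [0.5, 0.8, 0.5]
gripper_width: 0.997
grasp_force: 0.0
```

```bash
cat >> h.py <<'E'
from scipy.spatial.transform import Rotation as Ro
def go(x,y,z,yaw=None):
    "shift (mm) and turn (deg) to TCP target, tool down, tool-x at yaw deg (mod 180)"
    o=bot.get_obs(); w=o['tool_rot']; R=Ro.from_quat(np.r_[w[1:],w[0]])
    s=R.inv().apply(np.array([x,y,z])-o['eef_pos'])*1e3
    a=np.degrees(np.arctan2(*R.as_matrix()[1::-1,0])); r=np.zeros(3)
    if yaw is not None:
        yaw=a+(yaw-a+90)%180-90
        r=np.degrees((R.inv()*(Ro.from_euler('z',yaw,degrees=True)*Ro.from_euler('x',180,degrees=True))).as_rotvec())
    print('at',o['eef_pos'].round(4),'yaw',a.round(1),'t',round(o['t'],1),'q7',o['q'][6].round(2),'-> shift',s.round(1),'turn',r.round(1),'len',np.linalg.norm(s).round())
E
python3 -c "
from h import *
go(.589,-.066,.30,-30)"
```

```text
at [ 0.4314 -0.3464  0.3007] yaw -29.3 t 1.1 q7 -1.51 -> shift [  -0.  -321.7    1.3] turn [-0.1 -0.   0.7] len 322.0
```

Emit:
{"name": "step_arm", "arguments": {
  "increments": [
    [[1,0,-322,0,0,0,0.7],[1,0,-322,0,0,0,0.7],[1,0,-322,0,0,0,0.7],[1,0,-322,0,0,0,0.7],[1,0,-322,0,0,0,0.7],[1,0,-322,0,0,0,0.7],[1,0,-322,0,0,0,0.7],[1,0,-322,0,0,0,0.7],[1,0,-322,0,0,0,0.7],[1,0,-322,0,0,0,0.7]]
  ]
}}

```text
t: 1.97
eef_pos: [0.5869, -0.0678, 0.3]
tool_rot: [-0.0, 0.966, -0.257, -0.0]
contact_force: [-1.0, -1.4, -0.5]
gripper_width: 1.0
grasp_force: 0.0
```

```bash
python3 -c "
from h import *
c=cam('wrist','w1');cam('top','t1');go(.589,-.066,.182,-30)
print(proj(c,[[.589,-.066,.202],[.633,-.091,.202],[.545,-.041,.202]]).round())"
```

```text
at [ 0.586  -0.0715  0.3001] yaw -30.1 t 2.1 q7 -2.12 -> shift [ -0.2  -6.4 118.1] turn [ 0.1  0.  -0.1] len 118.0
[[309. 183.]
 [309. 118.]
 [310. 243.]]
```

View pics/w1.png

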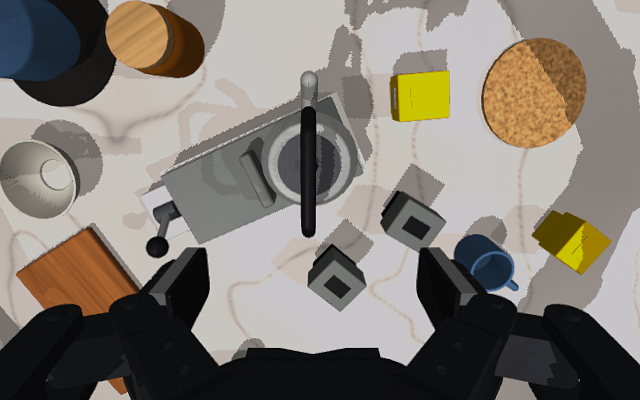

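The wrist view shows the bar vertical at column 309, rows 107–237, where I predicted it. The tool is aligned, so I'll go down.

Emit:
{"name": "step_arm", "arguments": {
  "increments": [
    [[1,0,-1,30,0,0,0],[1,2,-1,60,0,0,0],[1,2,-1,85,0,0,0],[1,2,-1,100,0,0,0],[1,2,-1,110,0,0,0],[1,2,-1,115,0,0,0],[1,2,-1,118,0,0,0],[1,2,-1,118,0,0,0]]
  ]
}}

```text
t: 2.73
eef_pos: [0.5889, -0.0711, 0.1827]
tool_rot: [0.0, 0.966, -0.259, 0.0]
contact_force: [-1.1, -1.0, -0.3]
gripper_width: 0.999
grasp_force: 0.0
```

```bash
python3 -c "
from h import *
c=cam('wrist','w2');go(.590,-.067,.182,-30)
c=cam('wrist');go(.590,-.067,.182,-30)
print(proj(c,[[.590,-.067,.202],[.633,-.091,.202],[.545,-.041,.202]]).round())
hs=c['image'].max(2)
for r in (60,90,120,150,180,200): 
  k=np.where(hs[r,260:360]<50)[0]+260; print(r,k.min() if len(k) else 0,k.max() if len(k) else 0)"
```

```text
at [ 0.5892 -0.0709  0.1832] yaw -30.1 t 2.8 q7 -2.14 -> shift [-1.2 -3.8  1.2] turn [-0.  -0.1 -0.1] len 4.0
at [ 0.5894 -0.0707  0.1834] yaw -30.0 t 2.8 q7 -2.14 -> shift [-1.3 -3.5  1.4] turn [-0.  -0.1 -0. ] len 4.0
[[305. 248.]
 [303. 142.]
 [306. 342.]]
60 0 0
90 0 0
120 300 302
150 288 313
180 287 314
200 288 314
```

View pics/w2.png

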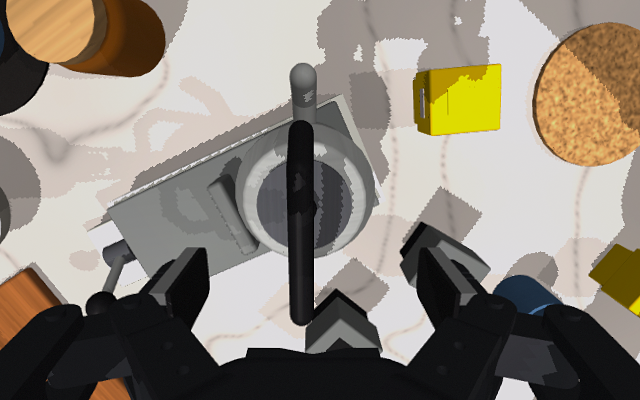

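The fingers straddle the bar, which is about 5 mm left of the pad midline. I'll shift, close and lift.

Emit:
{"name": "step_arm", "arguments": {
  "increments": [
    [[1,2,-4,1,0,0,0],[1,2,-4,1,0,0,0],[1,2,-4,1,0,0,0],[-1,2,-4,1,0,0,0],[-1,2,-4,1,0,0,0],[-1,2,-4,1,0,0,0],[-1,2,-4,1,0,0,0],[-1,2,-4,1,0,0,0],[-1,2,-4,1,0,0,0],[-1,2,-4,1,0,0,0]]
  ],
  "force": 70
}}

```text
t: 3.67
eef_pos: [0.5924, -0.068, 0.1813]
tool_rot: [0.0, 0.966, -0.259, -0.0]
contact_force: [-0.8, -0.9, 0.5]
gripper_width: 0.005
grasp_force: 0.0
```

Emit:
{"name": "step_arm", "arguments": {
  "increments": [
    [[-1,0,0,0,0,0,0],[-1,0,0,0,0,0,0],[-1,0,0,-5,0,0,0],[-1,0,0,-12,0,0,0],[-1,0,0,-25,0,0,0],[-1,0,0,-40,0,0,0],[-1,0,0,-55,0,0,0],[-1,0,0,-65,0,0,0],[-1,0,0,-70,0,0,0],[-1,0,0,-70,0,0,0]]
  ],
  "force": 70
}}

```text
t: 4.5
eef_pos: [0.5932, -0.068, 0.2529]
tool_rot: [-0.0, 0.966, -0.259, 0.001]
contact_force: [0.5, -0.5, -0.5]
gripper_width: -0.0
grasp_force: 0.0
```

```bash
python3 -c "
from h import *
cam('scene','s3');cam('top','t3');go(.505,-.352,.253)
"
```

```text
at [ 0.5921 -0.0679  0.2509] yaw -30.0 t 4.6 q7 -2.13 -> shift [ 66.7 289.5  -2. ] turn [0. 0. 0.] len 297.0
```

View pics/s3.png

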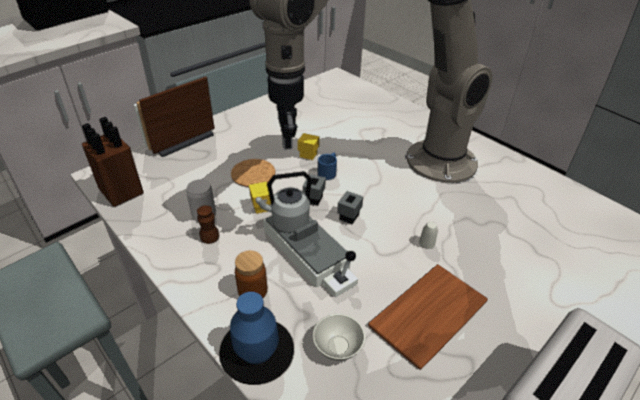

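The gripper closed on nothing: the bar is still at (290,178) with the fingertips above it. I'll check the heights across views.

```bash
python3 -c "
from h import *
cs=cam('scene');ct=cam('top','t4');cw=cam('wrist','w4');o=bot.get_obs();print(o['eef_pos'])
X=[o['eef_pos'],[.59,-.067,.202],[.633,-.0915,.202],[.546,-.0415,.202],[.59,-.067,.15],[.587,.145,.083]]
print(proj(cs,X).round(1).tolist());print(proj(ct,X).round(1).tolist());print(proj(cw,X).round(1).tolist())
a=cs['image'][110:230,240:340,::-1];b=ct['image'][130:250,300:400,::-1]
cv2.imwrite('pics/p4.png',np.hstack([cv2.resize(i,(400,480),interpolation=cv2.INTER_CUBIC) for i in (a,b)]))
"
```

```text
[ 0.59185684 -0.06796751  0.25032281]
[[288.2, 157.8], [289.6, 174.2], [269.1, 176.8], [310.4, 171.7], [290.2, 190.9], [350.7, 256.4]]
[[342.1, 175.9], [340.5, 179.4], [350.0, 163.4], [330.5, 196.0], [339.2, 182.2], [263.2, 185.1]]
[[313.2, 230.7], [313.0, 206.2], [312.5, 129.3], [312.9, 276.2], [312.7, 186.2], [143.2, 268.8]]
```

View pics/p4.png

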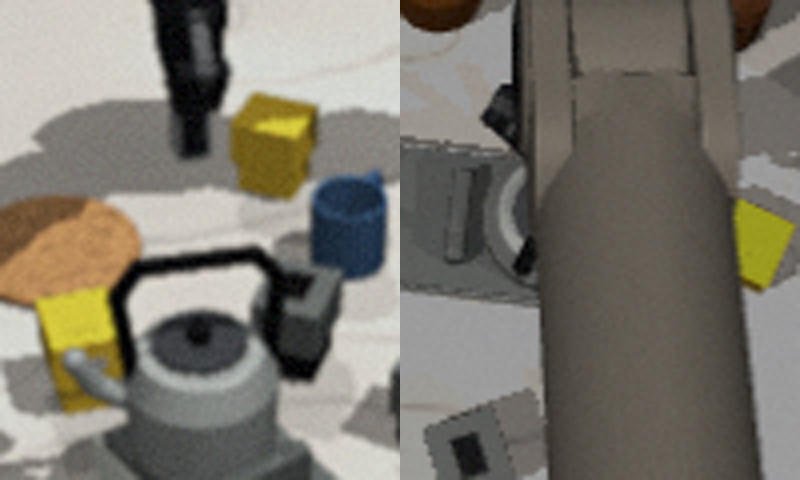

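```bash
python3 -c "
from h import *
print(bot.hold_point_z)
cw=cv2.imread('pics/w4.png')
cv2.imwrite('pics/w4c.png',cv2.resize(cw[130:330,210:410],(600,600),interpolation=cv2.INTER_CUBIC))
"
```

```text
0.0187
```

View pics/w4c.png

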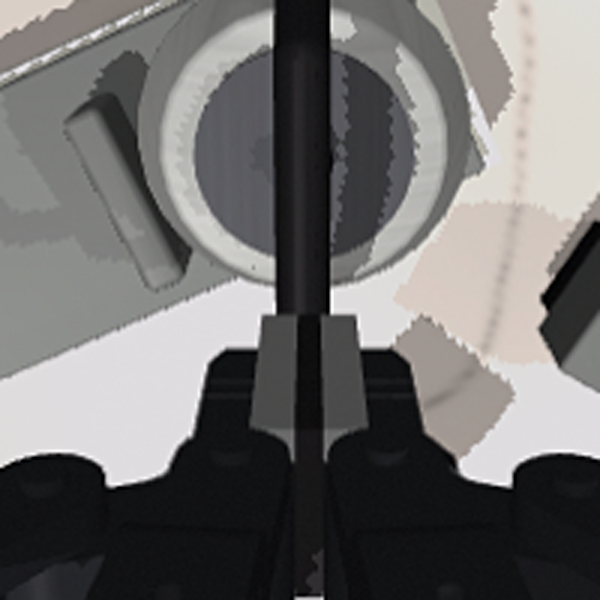

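```bash
python3 -c "
from h import *
cs=cam('scene');cw=cam('wrist');o=bot.get_obs();w=o['tool_rot'];R=Ro.from_quat(np.r_[w[1:],w[0]])
print(o['eef_pos'],tri(cw,[[312.7,235]],cs,[[288,148.7]]))
X=lambda x,z:o['eef_pos']+R.apply([x,0,z])
for z in (0,-.01,-.02,-.03,-.04): print(z,proj(cw,[X(.011,z),X(-.011,z)]).round().tolist(),proj(cs,[X(.011,z),X(-.011,z)]).round(1).tolist())
"
```

```text
[ 0.59203202 -0.06792173  0.25055169] [[ 0.59461649 -0.06966328  0.27391269  0.00775309]]
0 [[313.0, 211.0], [313.0, 250.0]] [[283.5, 158.3], [292.8, 157.2]]
-0.01 [[313.0, 217.0], [313.0, 259.0]] [[283.3, 154.8], [292.7, 153.7]]
-0.02 [[313.0, 224.0], [313.0, 268.0]] [[283.2, 151.2], [292.6, 150.1]]
-0.03 [[313.0, 233.0], [313.0, 279.0]] [[283.0, 147.6], [292.5, 146.5]]
-0.04 [[313.0, 242.0], [313.0, 291.0]] [[282.9, 143.9], [292.4, 142.8]]
```

Both views put the real fingertips about 28 mm behind the reported TCP, and the miss fits that. I'll use that offset: grip plane ≈ TCP − 47 mm.

Emit:
{"name": "step_arm", "arguments": {
  "increments": [
    [[1,0,0,0,0,0,0],[1,0,0,0,0,0,0],[1,0,0,0,0,0,0],[1,0,0,0,0,0,0],[1,0,0,0,0,0,0],[1,0,0,30,0,0,0],[1,0,0,60,0,0,0],[1,0,0,80,0,0,0],[1,0,0,90,0,0,0],[1,0,0,95,0,0,0]]
  ]
}}

```text
t: 5.68
eef_pos: [0.5915, -0.0679, 0.1547]
tool_rot: [0.0, 0.966, -0.259, -0.001]
contact_force: [-0.0, 0.2, 0.3]
gripper_width: 0.996
grasp_force: 0.0
```

Emit:
{"name": "step_arm", "arguments": {
  "increments": [
    [[1,0,0,0,0,0,0],[-1,0,0,0,0,0,0],[-1,0,0,0,0,0,0],[-1,0,0,0,0,0,0],[-1,0,0,0,0,0,0],[-1,0,0,0,0,0,0],[-1,0,0,0,0,0,0],[-1,0,0,0,0,0,0]]
  ],
  "force": 70
}}

```text
t: 6.35
eef_pos: [0.5929, -0.0676, 0.1568]
tool_rot: [-0.0, 0.966, -0.259, 0.0]
contact_force: [-0.0, 1.0, 2.0]
gripper_width: 0.114
grasp_force: 68.2
```

Emit:
{"name": "step_arm", "arguments": {
  "increments": [
    [[-1,0,0,-4,0,0,0],[-1,0,0,-12,0,0,0],[-1,0,0,-25,0,0,0],[-1,0,0,-40,0,0,0],[-1,0,0,-55,0,0,0],[-1,0,0,-64,0,0,0],[-1,0,0,-68,0,0,0],[-1,0,0,-68,0,0,0]]
  ]
}}

```text
t: 7.02
eef_pos: [0.5927, -0.068, 0.2251]
tool_rot: [-0.0, 0.966, -0.259, 0.001]
contact_force: [0.9, 0.1, -4.0]
gripper_width: 0.108
grasp_force: 68.3
```

```bash
python3 -c "
from h import *
print(bot.get_obs()['gripper_width'],bot.get_obs()['contact_force']);go(.505,-.352,.225)
"
```

```text
0.10817743333312897 [ 0.85107356  0.1409269  -4.01997678]
at [ 0.5927 -0.068   0.2251] yaw -30.0 t 7.0 q7 -2.14 -> shift [6.610e+01 2.897e+02 1.000e-01] turn [0. 0. 0.] len 297.0
```

Emit:
{"name": "step_arm", "arguments": {
  "increments": [
    [[-1,2,10,0,0,0,0],[-1,7,30,0,0,0,0],[-1,13,58,0,0,0,0],[-1,21,90,0,0,0,0],[-1,28,122,0,0,0,0],[-1,35,154,0,0,0,0],[-1,42,186,0,0,0,0],[-1,49,216,0,0,0,0],[-1,56,244,0,0,0,0],[-1,60,264,0,0,0,0]]
  ]
}}

```text
t: 7.85
eef_pos: [0.5093, -0.3306, 0.223]
tool_rot: [0.001, 0.965, -0.261, -0.001]
contact_force: [0.0, -0.6, -3.4]
gripper_width: 0.116
grasp_force: 68.3
```

Emit:
{"name": "step_arm", "arguments": {
  "increments": [
    [[-1,3,14,0,0,0,0],[-1,5,22,0,0,0,0],[-1,6,26,0,0,0,0],[-1,6,26,30,0,0,0],[-1,6,26,60,0,0,0],[-1,6,26,80,0,0,0],[-1,6,26,90,0,0,0],[-1,6,26,95,0,0,0],[-1,6,26,95,0,0,0],[-1,6,26,95,0,0,0]]
  ]
}}

```text
t: 8.68
eef_pos: [0.5054, -0.3522, 0.1304]
tool_rot: [0.0, 0.966, -0.259, 0.001]
contact_force: [-0.2, -0.6, -3.8]
gripper_width: 0.114
grasp_force: 68.3
```

```bash
python3 -c "
from h import *
cw=cam('wrist');cs=cam('scene');go(.505,-.352,.113,-30)
a=cs['image'][100:230,200:330,::-1]
print(proj(cw,[[.505,-.352,.008],[.505,-.352,.098]]),proj(cs,[[.505,-.352,.008]]))
cv2.imwrite('pics/p5.png',np.hstack([cv2.resize(i,(390,390),interpolation=cv2.INTER_CUBIC) for i in (a,cw['image'][0:330,155:485,::-1])]))
"
```

```text
at [ 0.5056 -0.3526  0.1309] yaw -30.0 t 8.8 q7 -1.61 -> shift [-0.9 -0.2 17.9] turn [-0.  -0.2 -0. ] len 18.0
[[312.78395139 178.36285464]
 [313.14386779 211.84665834]] [[253.80066216 171.00563852]]
```

View pics/p5.png

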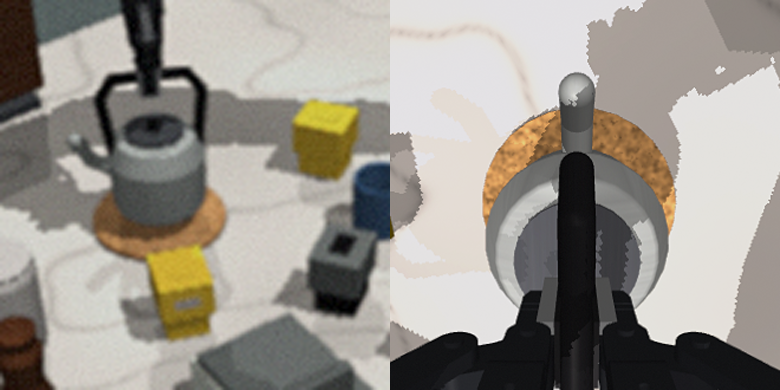

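The teapot is centred over the trivet in both views, with the trivet's ellipse and the body sharing a centre. I'll lower and release.

Emit:
{"name": "step_arm", "arguments": {
  "increments": [
    [[-1,0,0,6,0,0,0],[-1,0,0,11,0,0,0],[-1,0,0,14,0,0,0],[-1,0,0,16,0,0,0],[-1,0,0,17,0,0,0],[-1,0,0,18,0,0,0],[-1,0,0,18,0,0,0]]
  ]
}}

```text
t: 9.37
eef_pos: [0.5051, -0.3527, 0.1129]
tool_rot: [0.0, 0.966, -0.259, 0.001]
contact_force: [-2.6, 1.0, 7.0]
gripper_width: 0.113
grasp_force: 69.8
```

Emit:
{"name": "step_arm", "arguments": {
  "increments": [
    [[1,0,0,-1,0,0,0],[1,0,0,-1,0,0,0],[1,0,0,-1,0,0,0],[1,0,0,-1,0,0,0],[1,0,0,-1,0,0,0],[1,0,0,-20,0,0,0],[1,0,0,-50,0,0,0],[1,0,0,-90,0,0,0],[1,0,0,-130,0,0,0],[1,0,0,-130,0,0,0]]
  ]
}}

```text
t: 10.2
eef_pos: [0.5085, -0.3545, 0.2501]
tool_rot: [0.002, 0.966, -0.259, 0.007]
contact_force: [0.8, -0.1, 0.4]
gripper_width: 0.996
grasp_force: 0.0
```

```bash
python3 -c "
from h import *
c=cam('top','t6');im=c['image'];go(.52,-.05,.243,84)
cv2.imwrite('pics/t6c.png',cv2.resize(im[150:255,245:465,::-1],None,fx=3.6,fy=3.6,interpolation=cv2.INTER_CUBIC))
"
```

```text
at [ 0.5071 -0.3537  0.2464] yaw -30.0 t 10.2 q7 -1.6 -> shift [-140.9 -269.4    2.1] turn [-0.3 -0.5 66. ] len 304.0
```

```bash
python3 -c "
from h import *
go(.594,-.001,.22,-6)
"
```

```text
at [ 0.5071 -0.3537  0.2464] yaw -30.0 t 10.2 q7 -1.6 -> shift [-101.6 -348.8   25.4] turn [  0.1  -0.5 -24. ] len 364.0
```

Emit:
{"name": "step_arm", "arguments": {
  "increments": [
    [[1,-102,-349,0,0,0,-24],[1,-102,-349,0,0,0,-24],[1,-102,-349,0,0,0,-24],[1,-102,-349,0,0,0,-24],[1,-102,-349,0,0,0,-24],[1,-102,-349,0,0,0,-24],[1,-102,-349,0,0,0,-24],[1,-102,-349,0,0,0,-24],[1,-102,-349,0,0,0,-24],[1,-102,-349,0,0,0,-24]]
  ]
}}

```text
t: 11.08
eef_pos: [0.5909, 0.0107, 0.2402]
tool_rot: [-0.002, 0.999, -0.047, -0.001]
contact_force: [-0.1, 0.1, -0.1]
gripper_width: 0.998
grasp_force: 0.0
```

Emit:
{"name": "step_arm", "arguments": {
  "increments": [
    [[1,0,0,0,0,0,0],[1,0,0,20,0,0,0],[1,0,0,25,0,0,0],[1,0,0,25,0,0,0]]
  ]
}}

```text
t: 11.42
eef_pos: [0.5889, -0.0009, 0.2139]
tool_rot: [0.001, 0.999, -0.054, -0.002]
contact_force: [-0.1, 0.1, -0.5]
gripper_width: 1.004
grasp_force: 0.0
```

```bash
python3 -c "
from h import *
c=cam('wrist','w7');go(.594,-.001,.16,-6)
cs=cam('scene','s7')
a=cs['image'][130:290,200:360,::-1]
cv2.imwrite('pics/p7.png',np.hstack([cv2.resize(a,(280,280),interpolation=cv2.INTER_CUBIC),cv2.resize(c['image'][0:280,100:600,::-1],(500,280))]))
"
```

```text
at [ 0.5897 -0.0006  0.2152] yaw -6.1 t 11.5 q7 -1.87 -> shift [ 4.5 -0.1 55.1] turn [ 0.1  0.2 -0.1] len 55.0
```

View pics/p7.png

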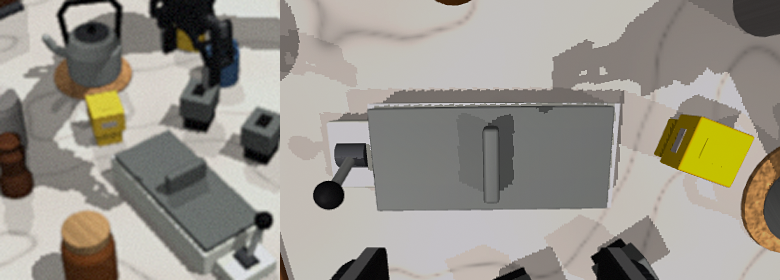

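The wrist view shows the cover square in the frame with its rib at column 311, and the teapot stands on the trivet. I'll compute the cover pose.

Run:
```python
from h import *
c=cam('wrist');im=c['image']
P=onz(c,np.array([(368,106),(612,105),(614,206),(377,210)])-[180,0],.052);print(P.round(4).tolist(),P.mean(0))
d=P-np.roll(P,1,0);print(np.linalg.norm(d,axis=1).round(4),np.degrees(np.arctan2(d[:,1],d[:,0])).round(1))
P=onz(c,np.array([(484,127),(499,127),(484,202),(499,202)])-[180,0],.086);print(P.round(4).tolist(),P.mean(0))
go(.594,-.001,.06,-6)
```

```text
[[0.6612, 0.1088, 0.052], [0.6378, -0.117, 0.052], [0.5387, -0.1171, 0.052], [0.5601, 0.1199, 0.052]] [ 0.59947673 -0.001341    0.052     ]
[0.1017 0.227  0.0991 0.2379] [  -6.2  -95.9 -179.9   84.8]
[[0.6329, 0.0026, 0.086], [0.6315, -0.0099, 0.086], [0.5672, 0.0101, 0.086], [0.5658, -0.0032, 0.086]] [ 5.99346894e-01 -1.02975811e-04  8.60000000e-02]
at [5.909e-01 2.000e-04 2.167e-01] yaw -6.1 t 11.6 q7 -1.87 -> shift [  3.2   0.8 156.7] turn [ 0.  -0.  -0.1] len 157.0
```

Emit:
{"name": "step_arm", "arguments": {
  "increments": [
    [[1,1,0,35,0,0,0],[1,4,0,70,0,0,0],[1,4,0,105,0,0,0],[1,4,0,130,0,0,0],[1,4,0,145,0,0,0],[1,4,0,155,0,0,0],[1,4,0,155,0,0,0],[1,4,0,155,0,0,0]]
  ]
}}

```text
t: 12.23
eef_pos: [0.5954, 0.0006, 0.062]
tool_rot: [-0.0, 0.999, -0.053, 0.0]
contact_force: [0.1, 0.0, -0.5]
gripper_width: 1.002
grasp_force: 0.0
```

```bash
python3 -c "
from h import *
go(.597,-.001,.031,-6)
"
```

```text
at [0.5954 0.0006 0.062 ] yaw -6.0 t 12.2 q7 -1.93 -> shift [ 1.7  1.4 31. ] turn [-0.  -0.1 -0. ] len 31.0
```

Emit:
{"name": "step_arm", "arguments": {
  "increments": [
    [[1,2,1,15,0,0,0],[1,2,1,25,0,0,0],[1,2,1,31,0,0,0],[1,2,1,31,0,0,0],[-1,2,1,31,0,0,0],[-1,2,1,31,0,0,0],[-1,2,1,31,0,0,0],[-1,2,1,31,0,0,0],[-1,2,1,31,0,0,0],[-1,2,1,31,0,0,0]]
  ],
  "force": 80
}}

```text
t: 13.07
eef_pos: [0.5968, -0.0004, 0.0308]
tool_rot: [-0.0, 0.999, -0.052, 0.0]
contact_force: [-9.5, -2.0, 21.8]
gripper_width: 0.152
grasp_force: 70.3
```

Emit:
{"name": "step_arm", "arguments": {
  "increments": [
    [[-1,0,0,0,0,0,0],[-1,0,0,-4,0,0,0],[-1,0,0,-15,0,0,0],[-1,0,0,-35,0,0,0],[-1,0,0,-60,0,0,0],[-1,0,0,-80,0,0,0],[-1,0,0,-100,0,0,0],[-1,0,0,-110,0,0,0],[-1,0,0,-110,0,0,0]]
  ]
}}

```text
t: 13.82
eef_pos: [0.5982, -0.0004, 0.1432]
tool_rot: [-0.0, 0.999, -0.053, 0.002]
contact_force: [0.3, -0.4, -3.0]
gripper_width: 0.15
grasp_force: 78.6
```

```bash
python3 -c "
from h import *
c=cam('wrist','w8');go(.5194,.3396,.142,0);go(.5194,.3396,.142,90)
"
```

```text
at [ 5.972e-01 -5.000e-04  1.413e-01] yaw -6.0 t 13.9 q7 -1.9 -> shift [-113.1 -330.1   -0.8] turn [-0.  -0.1 -6. ] len 349.0
at [ 5.972e-01 -5.000e-04  1.413e-01] yaw -6.0 t 13.9 q7 -1.9 -> shift [-113.1 -330.1   -0.8] turn [-0.1 -0.1 84. ] len 349.0
```

Emit:
{"name": "step_arm", "arguments": {
  "increments": [
    [[-1,-4,-10,-10,0,0,-3],[-1,-10,-30,-10,0,0,-8],[-1,-20,-60,-10,0,0,-14],[-1,-31,-90,-10,0,0,-20],[-1,-43,-125,-10,0,0,-26],[-1,-55,-160,-10,0,0,-32],[-1,-67,-195,-10,0,0,-38],[-1,-79,-230,-10,0,0,-44],[-1,-88,-256,-10,0,0,-50],[-1,-96,-280,-10,0,0,-56]]
  ]
}}

```text
t: 14.7
eef_pos: [0.5283, 0.2901, 0.1486]
tool_rot: [-0.0, 0.905, 0.426, -0.001]
contact_force: [0.0, -0.3, -2.9]
gripper_width: 0.147
grasp_force: 78.5
```

```bash
python3 -c "
from h import *
go(.5194,.3396,.152,90)
"
```

```text
at [0.5283 0.2901 0.1486] yaw 50.4 t 14.7 q7 -1.54 -> shift [ 32.5 -38.5  -3.4] turn [ -0.1   0.1 -39.6] len 50.0
```

Emit:
{"name": "step_arm", "arguments": {
  "increments": [
    [[-1,8,-10,0,0,0,-6],[-1,18,-22,0,0,0,-12],[-1,26,-31,0,0,0,-18],[-1,31,-36,0,0,0,-24],[-1,32,-38,0,0,0,-30],[-1,32,-38,20,0,0,-36],[-1,32,-38,50,0,0,-39.6],[-1,32,-38,80,0,0,-39.6],[-1,32,-38,100,0,0,-39.6],[-1,32,-38,100,0,0,-39.6]]
  ]
}}

```text
t: 15.53
eef_pos: [0.5182, 0.3335, 0.0439]
tool_rot: [-0.001, 0.71, 0.705, -0.005]
contact_force: [-1.3, -1.3, -3.5]
gripper_width: 0.146
grasp_force: 78.4
```

```bash
python3 -c "
from h import *
c=cam('wrist');cs=cam('scene');go(.5194,.3396,.005,90)
cv2.imwrite('pics/p9.png',np.hstack([cv2.resize(cs['image'][230:380,330:520,::-1],(380,300),interpolation=cv2.INTER_CUBIC),cv2.resize(c['image'][0:400,100:600,::-1],(375,300))]))
"
```

```text
at [0.5209 0.3364 0.0489] yaw 89.6 t 15.6 q7 -1.08 -> shift [ 3.3 -1.4 43.9] turn [-0.2  0.1 -0.4] len 44.0
```

View pics/p9.png

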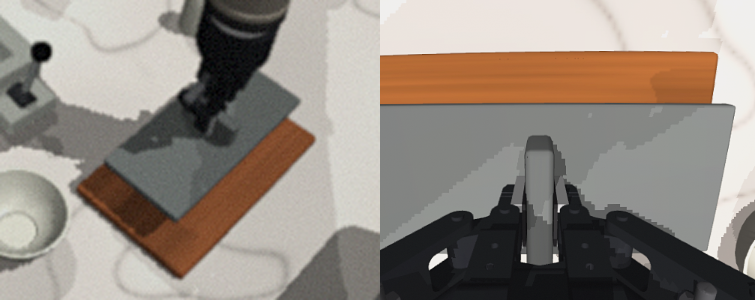

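The cover hangs level over the board, edges parallel. I'll lower it.

Emit:
{"name": "step_arm", "arguments": {
  "increments": [
    [[-1,2,-1,10,0,0,0],[-1,2,-1,20,0,0,0],[-1,2,-1,28,0,0,0],[-1,2,-1,34,0,0,0],[-1,2,-1,38,0,0,0],[-1,2,-1,40,0,0,0],[-1,2,-1,40,0,0,0],[-1,2,-1,40,0,0,0]]
  ]
}}

```text
t: 16.3
eef_pos: [0.5211, 0.3391, 0.0104]
tool_rot: [0.0, 0.71, 0.705, 0.0]
contact_force: [-0.2, 0.3, -2.4]
gripper_width: 0.148
grasp_force: 78.8
```

```bash
python3 -c "
from h import *
go(.5194,.3396,.005,90)
"
```

```text
at [0.5211 0.3391 0.0104] yaw 89.6 t 16.3 q7 -1.12 -> shift [ 0.5 -1.7  5.4] turn [ 0.  -0.  -0.4] len 6.0
```

Emit:
{"name": "step_arm", "arguments": {
  "increments": [
    [[-1,0,-1,2,0,0,0],[-1,0,-1,4,0,0,0],[-1,0,-1,6,0,0,0],[-1,0,-1,6.5,0,0,0],[-1,0,-1,6.5,0,0,0]]
  ]
}}

```text
t: 16.72
eef_pos: [0.52, 0.339, 0.0038]
tool_rot: [0.0, 0.71, 0.705, -0.0]
contact_force: [0.3, -0.7, -0.9]
gripper_width: 0.15
grasp_force: 78.8
```

Emit:
{"name": "step_arm", "arguments": {
  "increments": [
    [[-1,0,0,1,0,0,0],[-1,0,0,1.5,0,0,0],[-1,0,0,1.5,0,0,0]]
  ]
}}

```text
t: 16.97
eef_pos: [0.52, 0.3389, 0.0038]
tool_rot: [0.001, 0.71, 0.704, -0.0]
contact_force: [-3.5, -4.1, 11.0]
gripper_width: 0.15
grasp_force: 80.6
```

Touched down at 11 N. Next: release, rise, and look from the top.

Emit:
{"name": "step_arm", "arguments": {
  "increments": [
    [[1,0,0,-1,0,0,0],[1,0,0,-2,0,0,0],[1,0,0,-2,0,0,0],[1,0,0,-2,0,0,0],[1,0,0,-2,0,0,0],[1,0,0,-25,0,0,0],[1,0,0,-60,0,0,0],[1,0,0,-100,0,0,0],[1,0,0,-140,0,0,0],[1,0,0,-180,0,0,0]]
  ]
}}

```text
t: 17.8
eef_pos: [0.5196, 0.3389, 0.1839]
tool_rot: [-0.0, 0.71, 0.705, -0.0]
contact_force: [1.4, 0.6, 0.6]
gripper_width: 1.004
grasp_force: 0.0
```

```bash
python3 -c "
from h import *
c=cam('top');s=cam('scene');w=cam('wrist');go(.50,.10,.28,0)
a=cv2.resize(c['image'][140:270,165:465,::-1],(750,325),interpolation=cv2.INTER_CUBIC)
b=cv2.resize(s['image'][140:370,180:500,::-1],(375,270),interpolation=cv2.INTER_CUBIC)
d=cv2.resize(w['image'][:,:,::-1],(375,270))
cv2.imwrite('pics/p10.png',np.vstack([a,np.hstack([b,d])]))
"
```

```text
at [0.5217 0.3408 0.1861] yaw 89.6 t 17.9 q7 -0.99 -> shift [-240.6  -19.3  -95. ] turn [ 0.1 -0.5 89.6] len 259.0
```

View pics/p10.png

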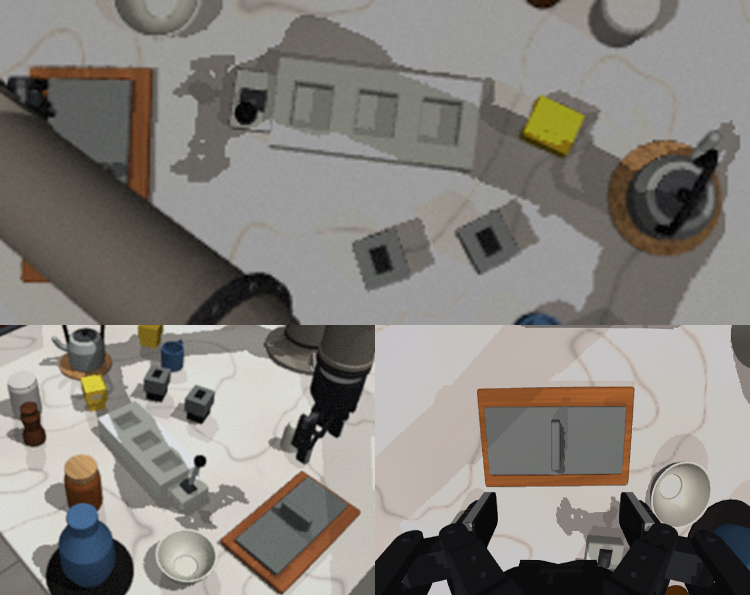

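The cover lies centred on the board, the teapot is on the trivet, and only two packs are present. The sockets show in the top crop at about (312,107), (375,113) and (440,120). I'll move over the dock and measure the sockets and packs.

Emit:
{"name": "step_arm", "arguments": {
  "increments": [
    [[1,0,0,-40,0,0,0],[1,0,0,-80,0,0,7],[1,-60,-5,-95,0,0,14],[1,-330,-15,-95,0,0,70],[1,-330,-15,-95,0,0,70],[1,-330,-15,-95,0,0,70],[1,-330,-15,-95,0,0,70],[1,-330,-15,-95,0,0,70],[1,-330,-15,-95,0,0,70],[1,-330,-15,-95,0,0,70]]
  ]
}}

```text
t: 18.78
eef_pos: [0.5013, 0.0064, 0.276]
tool_rot: [0.0, 0.976, 0.217, -0.001]
contact_force: [0.8, 0.4, -0.9]
gripper_width: 1.004
grasp_force: 0.0
```

```bash
python3 -c "
from h import *
go(.52,-.01,.28,-6)
"
```

```text
at [0.5013 0.0064 0.276 ] yaw 25.0 t 18.8 q7 -1.34 -> shift [10.  22.8 -4. ] turn [ 0.   0.1 31. ] len 25.0
```

Emit:
{"name": "step_arm", "arguments": {
  "increments": [
    [[1,10,23,-4,0,0,31],[1,10,23,-4,0,0,31],[1,10,23,-4,0,0,31],[1,10,23,-4,0,0,31],[1,10,23,-4,0,0,31],[1,10,23,-4,0,0,31],[1,10,23,-4,0,0,31]]
  ]
}}

```text
t: 19.37
eef_pos: [0.5209, -0.0075, 0.2801]
tool_rot: [0.0, 0.999, -0.048, -0.001]
contact_force: [0.1, 0.3, -0.4]
gripper_width: 1.003
grasp_force: 0.0
```

```bash
cat > meas.py <<'E'
from h import *
def edge_quads(c,z,lo,hi):
    g=cv2.cvtColor(c['image'],cv2.COLOR_RGB2GRAY); out=[]
    for bs in (15,31,51):
      for inv in (cv2.THRESH_BINARY,cv2.THRESH_BINARY_INV):
        b=cv2.adaptiveThreshold(cv2.medianBlur(g,3),255,cv2.ADAPTIVE_THRESH_MEAN_C,inv,bs,3)
        for k in cv2.findContours(b,cv2.RETR_LIST,cv2.CHAIN_APPROX_NONE)[0]:
            if cv2.contourArea(k)<150: continue
            r=cv2.minAreaRect(k); 
            if cv2.contourArea(k)<.85*r[1][0]*r[1][1]: continue
            P=onz(c,cv2.boxPoints(r),z); d=np.diff(P,axis=0); L=np.linalg.norm(d,axis=1)
            s=sorted(L[:2])
            if lo<s[0] and s[1]<hi: out.append((P.mean(0)[:2].round(4).tolist(),L[:2].round(4).tolist(),(np.degrees(np.arctan2(d[0,1],d[0,0]))%90).round(1),np.round(r[0]).tolist(),bs))
    return sorted(out)
def marks(c,z=.068):
    "black rectangles on pack tops"
    hsv=cv2.cvtColor(c['image'],cv2.COLOR_RGB2HSV); m=cv2.inRange(hsv[:,:,2],0,60)
    for k in cv2.findContours(m,cv2.RETR_EXTERNAL,cv2.CHAIN_APPROX_NONE)[0]:
        if 20<cv2.contourArea(k)<1500:
            r=cv2.minAreaRect(k);P=onz(c,cv2.boxPoints(r),z);d=np.diff(P,axis=0)
            print('mark',np.round(r[0]),P.mean(0)[:2].round(4),np.linalg.norm(d[:2],axis=1).round(4),np.degrees(np.arctan2(d[:2,1],d[:2,0])).round(1))
E
python3 - <<'E'
from meas import *
w=cam('wrist','w11');t=cam('top','t11');print(bot.get_obs()['eef_pos'])
for n,c in (('wrist',w),('top',t)):
    print(n)
    for q in edge_quads(c,.042,.035,.062): print('hole?',*q)
    for q in edge_quads(c,.042,.09,.26): print('dock?',*q)
    for q in edge_quads(c,.068,.045,.065): print('pack?',*q)
    marks(c)
cv2.imwrite('pics/w11b.png',cv2.resize(w['image'][:,:,::-1],(800,500),interpolation=cv2.INTER_CUBIC))
E
```

```text
[ 0.52116912 -0.00743101  0.28060464]
wrist
hole? [0.4181, -0.0118] [0.05, 0.0565] 19.4 [324.0, 236.0] 15
hole? [0.4182, -0.0118] [0.0478, 0.054] 19.4 [324.0, 236.0] 15
hole? [0.5905, -0.0789] [0.0552, 0.049] 83.4 [370.0, 87.0] 15
hole? [0.5906, -0.0789] [0.0531, 0.0468] 83.5 [370.0, 87.0] 15
pack? [0.429, -0.0119] [0.0468, 0.0529] 19.4 [324.0, 236.0] 15
pack? [0.5904, -0.0747] [0.0517, 0.0459] 83.4 [370.0, 87.0] 15
mark [324. 239.] [ 0.4252 -0.0116] [0.0205 0.0303] [ -68.9 -161.3]
mark [328. 218.] [ 0.4501 -0.0192] [0.0433 0.0713] [ -25.6 -116.8]
mark [428. 211.] [ 0.4478 -0.1344] [0.0197 0.0302] [ -61.2 -150.5]
mark [411. 185.] [ 0.4808 -0.1147] [0.0499 0.0179] [ -61.1 -149.6]
mark [ 36. 180.] [0.5284 0.314 ] [0.0784 0.0242] [-91.8 168.3]
mark [624. 151.] [ 0.4972 -0.364 ] [0.0388 0.0646] [ -94.2 -171.5]
mark [634. 101.] [ 0.5533 -0.3697] [0.0178 0.0088] [ -55.7 -136.1]
mark [ 81. 171.] [0.5274 0.2567] [0.0058 0.2041] [-84.3 179.7]
mark [167.  98.] [0.6013 0.1402] [0.0645 0.0323] [ -56.3 -142.9]
mark [103. 164.] [0.5309 0.229 ] [0.0053 0.2217] [ -84.7 -179.9]
mark [386.  76.] [ 0.6
[... 1208 characters left out ...]
0.5854 0.0708] [0.0322 0.1057] [ -79.3 -169.3]
mark [557. 199.] [ 0.5674 -0.7296] [0.0092 0.1999] [ -86.2 -179.7]
mark [ 86. 192.] [0.5607 0.6728] [0.2149 0.0271] [  0.3 -92.9]
mark [ 66. 191.] [0.5622 0.7376] [0.2166 0.0262] [ -0.1 -93.6]
mark [409. 154.] [ 0.6904 -0.2762] [0.0254 0.0594] [ -19.5 -108.4]
mark [382. 134.] [ 0.7464 -0.1969] [0.0504 0.0499] [ -13.6 -102.7]
mark [310. 130.] [0.7535 0.0151] [0.0669 0.0428] [ -78.1 -169. ]
mark [514.  96.] [ 0.8787 -0.6041] [0.0458 0.117 ] [ -5.  -89.3]
mark [162.  97.] [0.848  0.4586] [0.1089 0.0582] [ -18.7 -112.5]
mark [501.  97.] [ 0.8746 -0.5628] [0.1622 0.1882] [ -5.  -89.6]
mark [425.  61.] [ 0.9805 -0.3291] [0.2255 0.3901] [ -27.7 -119.3]
```

Run:
```python
from meas import *
w=cam('wrist')
g=cv2.cvtColor(w['image'],cv2.COLOR_RGB2GRAY)
for lo,hi in ((20,60),(40,120)):
  e=cv2.dilate(cv2.Canny(g,lo,hi),np.ones((2,2)))
  for k in cv2.findContours(e,cv2.RETR_LIST,cv2.CHAIN_APPROX_NONE)[0]:
    r=cv2.minAreaRect(k); P=onz(w,cv2.boxPoints(r),.042); d=np.diff(P,axis=0);L=np.linalg.norm(d,axis=1)
    C=P.mean(0)
    if .5<C[0]<.7 and abs(C[1])<.2 and min(L[:2])>.03 and max(L)<.3: print(lo,C[:2].round(4),L[:2].round(4),(np.degrees(np.arctan2(d[0,1],d[0,0]))%90).round(1),np.round(cv2.boxPoints(r)).tolist(),cv2.contourArea(k))
```

```text
20 [ 0.5904 -0.1537] [0.0303 0.044 ] 88.5 [[417.0, 96.0], [417.0, 68.0], [456.0, 68.0], [456.0, 96.0]] 688.0
20 [ 0.5943 -0.0048] [0.0554 0.0485] 83.4 [[282.0, 116.0], [282.0, 65.0], [326.0, 65.0], [326.0, 116.0]] 2066.5
20 [0.6038 0.0739] [0.0485 0.0567] 86.9 [[210.0, 64.0], [254.0, 62.0], [257.0, 114.0], [213.0, 116.0]] 1276.5
20 [ 0.6079 -0.1504] [0.0479 0.0597] 64.0 [[400.0, 77.0], [418.0, 34.0], [467.0, 55.0], [449.0, 97.0]] 1238.5
40 [0.6014 0.1468] [0.0753 0.0472] 16.8 [[132.0, 92.0], [191.0, 64.0], [209.0, 105.0], [151.0, 132.0]] 1573.5
40 [ 0.5904 -0.1537] [0.0303 0.044 ] 88.5 [[417.0, 96.0], [417.0, 68.0], [456.0, 68.0], [456.0, 96.0]] 695.0
40 [ 0.5961 -0.0038] [0.052  0.0463] 83.4 [[282.0, 113.0], [282.0, 65.0], [324.0, 65.0], [324.0, 113.0]] 1989.0
40 [0.6048 0.0725] [0.0477 0.052 ] 84.0 [[213.0, 64.0], [256.0, 64.0], [256.0, 112.0], [213.0, 112.0]] 1177.5
40 [ 0.6079 -0.1504] [0.0479 0.0597] 64.0 [[400.0, 77.0], [418.0, 34.0], [467.0, 55.0], [449.0, 97.0]] 1238.5
```

The sockets measure 152.7 mm apart (152 expected), with the dock yaw near −6°. Next, pack L.

```bash
python3 -c "
from h import *
go(.4268,-.0118,.12,19)
"
```

```text
at [ 0.5213 -0.0074  0.2808] yaw -5.5 t 19.5 q7 -1.84 -> shift [-93.5  13.4 160.9] turn [ -0.    0.  -24.5] len 187.0
```

Emit:
{"name": "step_arm", "arguments": {
  "increments": [
    [[1,-30,5,20,0,0,-7],[1,-60,10,50,0,0,-14],[1,-93.5,13.4,80,0,0,-21],[1,-93.5,13.4,110,0,0,-24.5],[1,-93.5,13.4,130,0,0,-24.5],[1,-93.5,13.4,150,0,0,-24.5],[1,-93.5,13.4,160,0,0,-24.5],[1,-93.5,13.4,160,0,0,-24.5],[1,-93.5,13.4,160,0,0,-24.5]]
  ]
}}

```text
t: 20.27
eef_pos: [0.4273, -0.0115, 0.1215]
tool_rot: [-0.0, 0.986, 0.165, -0.0]
contact_force: [0.2, -0.5, -0.1]
gripper_width: 1.002
grasp_force: 0.0
```

Run:
```python
from meas import *
w=cam('wrist','w12');t=cam('top','t12');go(.4268,-.0118,.012,19)
for q in edge_quads(w,.068,.045,.065): print('pack?',*q)
marks(w)
```

```text
at [ 0.4283 -0.0115  0.1224] yaw 19.0 t 20.4 q7 -1.48 -> shift [ -1.7  -0.3 110.4] turn [ 0.  -0.1 -0. ] len 110.0
pack? [0.4282, -0.0107] [0.0458, 0.0526] 20.0 [312.0, 198.0] 15
pack? [0.4282, -0.0107] [0.0471, 0.054] 20.0 [312.0, 198.0] 15
pack? [0.4288, -0.0106] [0.065, 0.053] 17.1 [312.0, 197.0] 15
mark [624. 244.] [ 0.4693 -0.2362] [0.0093 0.059 ] [ -60.1 -135.4]
mark [492. 228.] [ 0.4487 -0.1349] [0.021  0.0329] [ -67.3 -148.5]
mark [312. 202.] [ 0.4261 -0.0113] [0.0196 0.0299] [ -71.  -160.4]
mark [632. 194.] [ 0.5039 -0.2202] [0.0225 0.0053] [  3.1 -92.9]
mark [313. 156.] [ 0.4559 -0.0019] [0.0075 0.0499] [ 14.5 -74. ]
mark [581.  88.] [ 0.5529 -0.148 ] [0.0042 0.0246] [ -30.6 -113.2]
mark [ 2. 12.] [0.4798 0.2085] [0.002  0.0134] [ -74.7 -170.9]
```

Emit:
{"name": "step_arm", "arguments": {
  "increments": [
    [[1,-1,-0.5,30,0,0,-0.7],[1,-1,-0.5,60,0,0,-0.7],[1,-1,-0.5,85,0,0,-0.7],[1,-1,-0.5,100,0,0,-0.7],[1,-1,-0.5,108,0,0,-0.7],[1,-1,-0.5,110,0,0,-0.7],[1,-1,-0.5,110,0,0,-0.7]]
  ]
}}

```text
t: 20.95
eef_pos: [0.4268, -0.0114, 0.0118]
tool_rot: [0.0, 0.985, 0.171, 0.0]
contact_force: [0.1, 0.6, 0.2]
gripper_width: 1.0
grasp_force: 0.0
```

Emit:
{"name": "step_arm", "arguments": {
  "increments": [
    [[-1,0,0,0,0,0,0],[-1,0,0,0,0,0,0],[-1,0,0,0,0,0,0],[-1,0,0,0,0,0,0],[-1,0,0,0,0,0,0],[-1,0,0,0,0,0,0]]
  ],
  "force": 60
}}

```text
t: 21.45
eef_pos: [0.4269, -0.0115, 0.0125]
tool_rot: [0.0, 0.985, 0.17, 0.001]
contact_force: [-1.9, 0.3, 9.5]
gripper_width: 0.598
grasp_force: 61.7
```

Emit:
{"name": "step_arm", "arguments": {
  "increments": [
    [[-1,0,0,-3,0,0,0],[-1,0,0,-15,0,0,0],[-1,0,0,-40,0,0,0],[-1,0,0,-70,0,0,0],[-1,0,0,-95,0,0,0],[-1,0,0,-110,0,0,0],[-1,0,0,-110,0,0,0],[-1,0,0,-110,0,0,0]]
  ]
}}

```text
t: 22.12
eef_pos: [0.4264, -0.0118, 0.1219]
tool_rot: [0.0, 0.985, 0.17, 0.001]
contact_force: [-0.1, -0.6, -3.0]
gripper_width: 0.597
grasp_force: 63.0
```

Run:
```python
from h import *
print(bot.get_obs()['gripper_width']);go(.60,.0722,.122,-6)
```

```text
0.5971433962371582
at [ 0.4264 -0.0118  0.1219] yaw 19.6 t 22.1 q7 -1.48 -> shift [191.8 -20.8   0.2] turn [ 0.  -0.1 25.6] len 193.0
```

Emit:
{"name": "step_arm", "arguments": {
  "increments": [
    [[-1,12,-4,0,0,0,4],[-1,35,-12,0,0,0,9],[-1,65,-23,0,0,0,15],[-1,95,-33,0,0,0,21],[-1,117,-41,0,0,0,25.6],[-1,126,-44,0,0,0,25.6],[-1,126,-44,0,0,0,25.6],[-1,126,-44,0,0,0,25.6],[-1,126,-44,0,0,0,25.6]]
  ]
}}

```text
t: 22.87
eef_pos: [0.5281, 0.0708, 0.1202]
tool_rot: [0.001, 0.999, -0.052, -0.001]
contact_force: [0.6, -0.2, -2.6]
gripper_width: 0.597
grasp_force: 62.9
```

```bash
cat >> meas.py <<'E'
def canq(c,z,x,y,tol=.03,lo=.03,hi=.08):
  g=cv2.cvtColor(c['image'],cv2.COLOR_RGB2GRAY)
  for a,b in ((20,60),(40,120)):
   e=cv2.dilate(cv2.Canny(g,a,b),np.ones((2,2)))
   for k in cv2.findContours(e,cv2.RETR_LIST,cv2.CHAIN_APPROX_NONE)[0]:
    r=cv2.minAreaRect(k); P=onz(c,cv2.boxPoints(r),z); d=np.diff(P,axis=0);L=np.linalg.norm(d,axis=1);C=P.mean(0)
    if abs(C[0]-x)<tol and abs(C[1]-y)<tol and min(L[:2])>lo and max(L)<hi: print('can',a,C[:2].round(4),L[:2].round(4),(np.degrees(np.arctan2(d[0,1],d[0,0]))%90).round(1),np.round(r[0]),cv2.contourArea(k))
E
python3 - <<'E'
from meas import *
cam('wrist');w=cam('wrist','w13');t=cam('top','t13')
go(.6047,.0722,.08,-6)
canq(w,.042,.6047,.0722)
for q in edge_quads(w,.042,.035,.07): print('hole?',*q)
canq(w,.042,.597,-.003)
E
```

```text
at [0.529  0.071  0.1211] yaw -6.0 t 23.0 q7 -2.09 -> shift [75.2 -9.1 41. ] turn [ 0.  0. -0.] len 86.0
can 20 [0.6052 0.0727] [0.0437 0.049 ] 83.9 [298.  82.] 530.0
can 40 [0.6052 0.0727] [0.0437 0.049 ] 83.9 [298.  82.] 536.5
hole? [0.4464, 0.0796] [0.0681, 0.0449] 81.6 [312.0, 289.0] 15
hole? [0.4464, 0.0796] [0.0681, 0.0449] 81.6 [312.0, 289.0] 31
hole? [0.4464, 0.0796] [0.0682, 0.0449] 81.6 [312.0, 289.0] 51
hole? [0.4465, 0.0796] [0.0663, 0.0434] 81.6 [312.0, 289.0] 15
hole? [0.4465, 0.0796] [0.0663, 0.0434] 81.6 [312.0, 289.0] 31
hole? [0.4465, 0.0796] [0.0663, 0.0434] 81.6 [312.0, 289.0] 51
hole? [0.6046, 0.0721] [0.0385, 0.0438] 83.9 [299.0, 82.0] 15
hole? [0.6046, 0.0721] [0.0452, 0.0398] 82.4 [299.0, 82.0] 15
hole? [0.6053, 0.0734] [0.045, 0.0503] 83.9 [297.0, 82.0] 31
hole? [0.6053, 0.0734] [0.0517, 0.0463] 82.1 [297.0, 82.0] 31
hole? [0.6056, 0.073] [0.0497, 0.0443] 82.2 [297.0, 81.0] 15
hole? [0.6056, 0.073] [0.051, 0.0456] 82.1 [297.0, 81.0] 15
hole? [0.6056, 0.0734] [0.0449, 0.051] 83.9 [297.0, 81.0] 51
hole? [0.6056, 0.0734] [0.0523, 0.0462] 82.1 [297.0, 81.0] 51
hole? [0.6079, 0.0714] [0.0384, 0.0391] 82.4 [299.0, 77.0] 31
hole? [0.608, 0.0714] [0.0378, 0.0371] 83.9 [300.0, 78.0] 31
can 20 [0.5944 0.0028] [0.0398 0.0364] 84.8 [402.  88.] 1607.5
can 20 [ 0.5976 -0.0032] [0.0494 0.0438] 83.9 [410.  81.] 1163.5
can 40 [0.5944 0.0028] [0.0398 0.0364] 84.8 [402.  88.] 1607.5
can 40 [ 0.5976 -0.0032] [0.0494 0.0438] 83.9 [410.  81.] 1168.5
```

Emit:
{"name": "step_arm", "arguments": {
  "increments": [
    [[-1,15,-3,0,0,0,0],[-1,40,-6,0,0,0,0],[-1,65,-9,0,0,0,0],[-1,75.5,-10,0,0,0,0],[-1,75.5,-10,20,0,0,0],[-1,75.5,-10,40,0,0,0],[-1,75.5,-10,52,0,0,0],[-1,75.5,-10,55,0,0,0],[-1,75.5,-10,55,0,0,0],[-1,75.5,-10,55,0,0,0]]
  ]
}}

```text
t: 23.85
eef_pos: [0.6063, 0.0743, 0.067]
tool_rot: [-0.0, 0.999, -0.052, 0.0]
contact_force: [0.6, 0.8, -1.5]
gripper_width: 0.593
grasp_force: 63.0
```

Run:
```python
from h import *
go(.6053,.073,.0265,-6)
```

```text
at [0.6063 0.0743 0.067 ] yaw -6.0 t 23.9 q7 -2.09 -> shift [-0.9  1.4 40.5] turn [-0. -0.  0.] len 41.0
```

Emit:
{"name": "step_arm", "arguments": {
  "increments": [
    [[-1,-1,1.4,5,0,0,0],[-1,-1,1.4,10,0,0,0],[-1,-1,1.4,13,0,0,0],[-1,-1,1.4,16,0,0,0],[-1,-1,1.4,19,0,0,0],[-1,-1,1.4,20,0,0,0],[-1,-1,1.4,20,0,0,0]]
  ]
}}

```text
t: 24.43
eef_pos: [0.6053, 0.0731, 0.0461]
tool_rot: [-0.0, 0.999, -0.052, 0.0]
contact_force: [3.2, -1.0, -2.5]
gripper_width: 0.599
grasp_force: 63.2
```

The foot is inside the mouth with low force. Continuing down.

Emit:
{"name": "step_arm", "arguments": {
  "increments": [
    [[-1,0.7,0,4,0,0,0],[-1,0.7,0,8,0,0,0],[-1,0.7,0,12,0,0,0],[-1,0.7,0,15,0,0,0],[-1,0.7,0,17,0,0,0],[-1,0.7,0,19,0,0,0],[-1,0.7,0,20,0,0,0],[-1,0.7,0,20,0,0,0]]
  ]
}}

```text
t: 25.1
eef_pos: [0.6055, 0.073, 0.0266]
tool_rot: [0.0, 0.999, -0.052, -0.0]
contact_force: [-0.5, 0.0, 1.8]
gripper_width: 0.598
grasp_force: 63.6
```

Just about touching. I'll press a little more to confirm the seat.

Emit:
{"name": "step_arm", "arguments": {
  "increments": [
    [[-1,0,0,1,0,0,0],[-1,0,0,2,0,0,0],[-1,0,0,2,0,0,0]]
  ]
}}

```text
t: 25.35
eef_pos: [0.6055, 0.0731, 0.0265]
tool_rot: [0.0, 0.999, -0.052, 0.0]
contact_force: [-6.7, -1.3, 19.8]
gripper_width: 0.601
grasp_force: 65.8
```

Emit:
{"name": "step_arm", "arguments": {
  "increments": [
    [[0.6,0,0,-1,0,0,0],[0.6,0,0,-2,0,0,0],[0.6,0,0,-2,0,0,0],[0.6,0,0,-2,0,0,0],[0.6,0,0,-10,0,0,0],[0.6,0,0,-30,0,0,0],[0.6,0,0,-60,0,0,0],[1,0,0,-100,0,0,0],[1,0,0,-140,0,0,0],[1,0,0,-140,0,0,0]]
  ]
}}

```text
t: 26.18
eef_pos: [0.6105, 0.0745, 0.1732]
tool_rot: [-0.002, 0.999, -0.052, 0.007]
contact_force: [1.9, -0.3, 0.1]
gripper_width: 1.001
grasp_force: 0.0
```

Run:
```python
from meas import *
t=cam('top','t14');w=cam('wrist','w14')
go(.448,-.1345,.17,29.5)
marks(w);canq(w,.068,.448,-.134);canq(t,.068,.448,-.134)
```

```text
at [0.607  0.0733 0.1668] yaw -6.0 t 26.3 q7 -2.05 -> shift [-136.5  223.2   -4. ] turn [  0.   -0.3 -35.5] len 262.0
mark [224. 227.] [0.5809 0.1513] [0.0287 0.027 ] [ -69.2 -163.2]
mark [315. 194.] [0.6009 0.0733] [0.0316 0.0205] [ -6.4 -96. ]
mark [238. 178.] [0.6208 0.1328] [0.0269 0.0203] [-96.1 171.6]
mark [315. 153.] [0.6336 0.0699] [0.0052 0.0513] [ -8.6 -97.3]
mark [133.  65.] [0.7143 0.198 ] [0.0441 0.0066] [ -20.4 -104.5]
mark [602.   2.] [ 0.7252 -0.1528] [0.0258 0.0028] [ -92.6 -177. ]
mark [358.   4.] [0.7369 0.0289] [0.0363 0.006 ] [-95.5 176.2]
can 20 [ 0.4474 -0.1366] [0.0619 0.0568] 29.2 [361. 236.] 323.0
can 40 [ 0.4474 -0.1366] [0.0619 0.0568] 29.2 [361. 236.] 326.5
```

Emit:
{"name": "step_arm", "arguments": {
  "increments": [
    [[1,-20,30,-20,0,0,-7],[1,-136.5,223,-20,0,0,-35.5],[1,-136.5,223,-20,0,0,-35.5],[1,-136.5,223,-20,0,0,-35.5],[1,-136.5,223,-20,0,0,-35.5],[1,-136.5,223,-20,0,0,-35.5],[1,-136.5,223,-20,0,0,-35.5],[1,-136.5,223,-20,0,0,-35.5],[1,-136.5,223,30,0,0,-35.5],[1,-136.5,223,40,0,0,-35.5]]
  ]
}}

```text
t: 27.12
eef_pos: [0.4448, -0.1347, 0.1214]
tool_rot: [-0.001, 0.967, 0.254, -0.001]
contact_force: [-0.3, 0.3, -0.5]
gripper_width: 0.999
grasp_force: 0.0
```

Emit:
{"name": "step_arm", "arguments": {
  "increments": [
    [[1,0,0,5,0,0,0],[1,0,0,8,0,0,0],[1,0,0,8,0,0,0],[1,0,0,8,0,0,0]]
  ]
}}

```text
t: 27.45
eef_pos: [0.4475, -0.1343, 0.117]
tool_rot: [0.0, 0.967, 0.255, 0.0]
contact_force: [0.5, 0.0, -0.7]
gripper_width: 1.001
grasp_force: 0.0
```

Run:
```python
from meas import *
w=cam('wrist','w15')
go(.448,-.1345,.012,29.5)
marks(w)
for q in edge_quads(w,.068,.045,.065): print('pack?',*q)
```

```text
at [ 0.4477 -0.1345  0.1172] yaw 29.6 t 27.5 q7 -1.04 -> shift [1.000e-01 1.000e-01 1.052e+02] turn [ 0.1 -0.1  0.1] len 105.0
mark [314. 202.] [ 0.4483 -0.1343] [0.0198 0.0299] [ -60.4 -149.7]
mark [510. 198.] [ 0.5146 -0.2458] [0.037  0.0052] [ -7.2 -97.9]
mark [314. 154.] [ 0.4762 -0.1185] [0.005  0.0482] [ 27.3 -61.2]
pack? [0.4513, -0.1326] [0.0642, 0.0519] 27.8 [314.0, 196.0] 15
pack? [0.4514, -0.1326] [0.0506, 0.0628] 29.6 [314.0, 196.0] 15
```

Emit:
{"name": "step_arm", "arguments": {
  "increments": [
    [[1,1,0,30,0,0,0],[1,1,0,60,0,0,0],[1,1,0,82,0,0,0],[1,1,0,96,0,0,0],[1,1,0,103,0,0,0],[1,1,0,105,0,0,0],[1,1,0,105,0,0,0]]
  ]
}}

```text
t: 28.08
eef_pos: [0.4483, -0.1341, 0.0118]
tool_rot: [0.0, 0.967, 0.255, 0.0]
contact_force: [-1.0, 0.1, 1.4]
gripper_width: 1.0
grasp_force: 0.0
```

Emit:
{"name": "step_arm", "arguments": {
  "increments": [
    [[-1,0,0,0,0,0,0],[-1,0,0,0,0,0,0],[-1,0,0,0,0,0,0],[-1,0,0,0,0,0,0],[-1,0,0,0,0,0,0],[-1,0,0,0,0,0,0]]
  ],
  "force": 60
}}

```text
t: 28.58
eef_pos: [0.4486, -0.1344, 0.0125]
tool_rot: [0.001, 0.967, 0.255, 0.001]
contact_force: [-1.2, -0.0, 6.7]
gripper_width: 0.599
grasp_force: 62.5
```

Emit:
{"name": "step_arm", "arguments": {
  "increments": [
    [[-1,0,0,-3,0,0,0],[-1,0,0,-15,0,0,0],[-1,0,0,-40,0,0,0],[-1,0,0,-70,0,0,0],[-1,0,0,-95,0,0,0],[-1,0,0,-110,0,0,0],[-1,0,0,-110,0,0,0],[-1,0,0,-110,0,0,0]]
  ]
}}

```text
t: 29.25
eef_pos: [0.4477, -0.1343, 0.1217]
tool_rot: [0.001, 0.967, 0.255, 0.001]
contact_force: [-0.2, 0.4, -4.0]
gripper_width: 0.597
grasp_force: 63.5
```

Run:
```python
from h import *
print(bot.get_obs()['gripper_width']);go(.51,-.072,.122,-6)
```

```text
0.597101226221956
at [ 0.4477 -0.1343  0.1217] yaw 29.5 t 29.2 q7 -1.04 -> shift [ 85.  -23.5  -0.3] turn [ 0.1 -0.1 35.5] len 88.0
```

Emit:
{"name": "step_arm", "arguments": {
  "increments": [
    [[-1,8,-2,0,0,0,5],[-1,24,-7,0,0,0,11],[-1,45,-12,0,0,0,17],[-1,65,-18,0,0,0,23],[-1,80,-22,0,0,0,29],[-1,85,-23.5,0,0,0,35.5],[-1,85,-23.5,0,0,0,35.5],[-1,85,-23.5,0,0,0,35.5],[-1,85,-23.5,0,0,0,35.5]]
  ]
}}

```text
t: 30.0
eef_pos: [0.5085, -0.0724, 0.1201]
tool_rot: [0.0, 0.999, -0.051, -0.001]
contact_force: [0.5, -0.2, -3.4]
gripper_width: 0.6
grasp_force: 63.2
```

Run:
```python
from meas import *
w=cam('wrist','w16')
go(.5895,-.0785,.067,-6)
canq(w,.042,.5895,-.0785,.02)
for q in edge_quads(w,.042,.035,.06): print('hole?',*q)
canq(w,.042,.5976,-.003,.015)
```

```text
at [ 0.5087 -0.0725  0.1204] yaw -5.9 t 30.1 q7 -1.78 -> shift [81.1 -2.3 53.2] turn [0.  0.1 0.1] len 97.0
hole? [0.589, -0.0788] [0.0462, 0.0535] 85.7 [310.0, 74.0] 15
hole? [0.589, -0.0788] [0.0475, 0.0548] 85.7 [310.0, 74.0] 15
hole? [0.5915, -0.0789] [0.0382, 0.0374] 84.2 [310.0, 71.0] 31
hole? [0.5915, -0.0789] [0.0387, 0.0395] 83.0 [310.0, 71.0] 31
can 20 [ 0.5974 -0.0017] [0.052  0.0571] 84.6 [196.  74.] 4259.5
can 40 [ 0.5975 -0.0011] [0.0492 0.058 ] 86.0 [195.  74.] 3805.5
```

Emit:
{"name": "step_arm", "arguments": {
  "increments": [
    [[-1,15,0,0,0,0,0],[-1,40,-1,0,0,0,0],[-1,65,-2,0,0,0,0],[-1,80,-2,0,0,0,0],[-1,80.5,-2.5,20,0,0,0],[-1,80.5,-2.5,40,0,0,0],[-1,80.5,-2.5,50,0,0,0],[-1,80.5,-2.5,53,0,0,0],[-1,80.5,-2.5,53,0,0,0],[-1,80.5,-2.5,53,0,0,0]]
  ]
}}

```text
t: 30.88
eef_pos: [0.5905, -0.0779, 0.0689]
tool_rot: [0.0, 0.999, -0.052, 0.0]
contact_force: [-0.0, -0.5, -1.9]
gripper_width: 0.601
grasp_force: 63.3
```

Run:
```python
from h import *
go(.5895,-.0785,.0265,-6)
```

```text
at [ 0.5905 -0.0779  0.0689] yaw -5.9 t 30.9 q7 -1.81 -> shift [-0.9  0.7 42.4] turn [ 0.  -0.   0.1] len 42.0
```

Emit:
{"name": "step_arm", "arguments": {
  "increments": [
    [[-1,-0.8,0.6,6,0,0,0],[-1,-0.8,0.6,11,0,0,0],[-1,-0.8,0.6,14,0,0,0],[-1,-0.8,0.6,17,0,0,0],[-1,-0.8,0.6,20,0,0,0],[-1,-0.8,0.6,22,0,0,0],[-1,-0.8,0.6,22,0,0,0]]
  ]
}}

```text
t: 31.47
eef_pos: [0.5891, -0.078, 0.0458]
tool_rot: [-0.0, 0.999, -0.052, -0.0]
contact_force: [-0.1, -1.3, -2.9]
gripper_width: 0.6
grasp_force: 63.3
```

Emit:
{"name": "step_arm", "arguments": {
  "increments": [
    [[-1,0,0,4,0,0,0],[-1,0,0,8,0,0,0],[-1,0,0,12,0,0,0],[-1,0,0,15,0,0,0],[-1,0,0,17,0,0,0],[-1,0,0,19,0,0,0],[-1,0,0,20.5,0,0,0],[-1,0,0,21.5,0,0,0],[-1,0,0,21.5,0,0,0]]
  ]
}}

```text
t: 32.22
eef_pos: [0.5893, -0.0781, 0.0265]
tool_rot: [0.0, 0.999, -0.052, -0.0]
contact_force: [-6.7, 0.9, 14.3]
gripper_width: 0.601
grasp_force: 65.3
```

Seated at the same height as the first pack. I'll release, rise and check.

Emit:
{"name": "step_arm", "arguments": {
  "increments": [
    [[0.6,0,0,-1,0,0,0],[0.6,0,0,-2,0,0,0],[0.6,0,0,-2,0,0,0],[0.6,0,0,-2,0,0,0],[0.6,0,0,-10,0,0,0],[0.6,0,0,-30,0,0,0],[0.6,0,0,-60,0,0,0],[-1,-20,0,-100,0,0,0],[-1,-50,0,-140,0,0,0],[-1,-80,0,-170,0,0,0]]
  ]
}}

```text
t: 33.05
eef_pos: [0.5184, -0.0704, 0.1884]
tool_rot: [-0.0, 0.999, -0.052, 0.001]
contact_force: [0.3, -0.2, 1.3]
gripper_width: 0.382
grasp_force: 0.0
```

Run:
```python
from meas import *
cam('wrist');w=cam('wrist','w17');cam('top','t17')
marks(w,.082)
h=cv2.cvtColor(w['image'],cv2.COLOR_RGB2GRAY)[0:220,60:320]
m=cv2.inRange(h,0,45)
for k in cv2.findContours(m,cv2.RETR_EXTERNAL,cv2.CHAIN_APPROX_NONE)[0]:
    if cv2.contourArea(k)>60: (x,y),r=cv2.minEnclosingCircle(k);P=onz(w,[[x+60,y]],.083);print('blob',(round(x+60),round(y)),round(r,1),cv2.contourArea(k),P.round(4))
go(.56,.15,.12,-6)
```

```text
mark [  5. 272.] [0.4594 0.2244] [0.0066 0.0447] [-77.2 179.7]
mark [ 19. 228.] [0.4975 0.1951] [0.0072 0.1313] [-81.  179.9]
mark [630. 168.] [ 0.4982 -0.3426] [0.0179 0.0571] [ -94.9 -172. ]
mark [ 55. 117.] [0.5907 0.1325] [0.0681 0.025 ] [ -82.  -175.4]
mark [73. 82.] [0.6158 0.1097] [0.0235 0.0051] [-93.8 170.2]
mark [119.  90.] [0.6047 0.0738] [0.0203 0.0308] [-91.4 174.1]
mark [313.  88.] [ 0.5893 -0.078 ] [0.0198 0.0291] [-95.9 174.6]
mark [432.  68.] [ 0.595  -0.1702] [0.0208 0.002 ] [ -26.2 -116.2]
mark [160.  88.] [0.6016 0.0406] [0.0151 0.056 ] [-92.1 174.4]
blob (82, 99) 8.9 76.0 [[0.6017 0.1052 0.083 ]]
blob (118, 90) 23.3 893.5 [[0.6048 0.0734 0.083 ]]
blob (310, 87) 21.2 694.5 [[ 0.5901 -0.0754  0.083 ]]
blob (155, 89) 36.8 1139.0 [[0.6018 0.0439 0.083 ]]
at [ 0.5184 -0.0708  0.1894] yaw -6.0 t 33.2 q7 -1.75 -> shift [  18.1 -224.    69.3] turn [ 0.  -0.3  0. ] len 235.0
```

Emit:
{"name": "step_arm", "arguments": {
  "increments": [
    [[-1,-5,-220,0,0,0,0],[-1,-5,-220,0,0,0,0],[-1,-5,-220,0,0,0,0],[-1,-5,-220,0,0,0,0],[-1,-5,-220,0,0,0,0],[-1,-5,-220,0,0,0,0],[-1,-5,-220,0,0,0,0],[-1,-5,-220,0,0,0,0],[-1,-5,-220,0,0,0,0]]
  ]
}}

```text
t: 33.95
eef_pos: [0.5359, 0.1469, 0.1851]
tool_rot: [0.001, 0.999, -0.053, -0.001]
contact_force: [0.1, -0.5, -1.0]
gripper_width: -0.004
grasp_force: 0.0
```

```bash
cat > lev.py <<'E'
from meas import *
def ball(name='wrist'):
    w=cam(name); g=cv2.cvtColor(w['image'],cv2.COLOR_RGB2GRAY)
    a=proj(w,[[.587,.145,.083],[.65,.138,.083]]); lo=a.min(0)-40; hi=a.max(0)+40
    x0,y0=np.maximum(lo,0).astype(int);x1,y1=hi.astype(int)
    m=np.zeros_like(g); m[y0:y1,x0:x1]=cv2.inRange(g,0,45)[y0:y1,x0:x1]
    m=cv2.morphologyEx(m,cv2.MORPH_OPEN,cv2.getStructuringElement(cv2.MORPH_ELLIPSE,(7,7)) if name=='wrist' else np.ones((3,3)))
    for k in cv2.findContours(m,cv2.RETR_EXTERNAL,cv2.CHAIN_APPROX_NONE)[0]:
        (x,y),r=cv2.minEnclosingCircle(k);P=onz(w,[[x,y]],.0834)[0]
        print(name,'blob',round(x),round(y),'r',round(r,1),'area',cv2.contourArea(k),P.round(4))
E
python3 - <<'E'
from lev import *
go(.537,.150,.12,-6); ball(); ball('top'); ball('scene')
E
```

```text
at [0.5359 0.1469 0.1851] yaw -6.1 t 34.0 q7 -2.2 -> shift [ 0.9 -3.3 65.1] turn [ 0.1  0.1 -0.1] len 65.0
wrist blob 308 117 r 17.2 area 864.5 [0.5879 0.145  0.0834]
wrist blob 322 92 r 4.0 area 37.0 [0.605  0.1329 0.0834]
top blob 276 196 r 3.8 area 17.0 [0.5551 0.1063 0.0834]
top blob 288 180 r 5.6 area 59.0 [0.603  0.0734 0.0834]
top blob 302 132 r 4.2 area 22.5 [0.7434 0.038  0.0834]
scene blob 350 256 r 4.7 area 48.5 [0.5869 0.1441 0.0834]
scene blob 312 252 r 2.2 area 11.0 [0.6449 0.0754 0.0834]
scene blob 324 244 r 5.7 area 56.0 [0.6062 0.0732 0.0834]
scene blob 290 222 r 4.0 area 24.0 [ 0.6193 -0.0353  0.0834]
```

Emit:
{"name": "step_arm", "arguments": {
  "increments": [
    [[-1,0,-3,30,0,0,0],[-1,0,-3,65,0,0,0],[-1,0,-3,100,0,0,0],[-1,0,-3,125,0,0,0],[-1,0,-3,140,0,0,0],[-1,0,-3,145,0,0,0],[-1,0,-3,145,0,0,0]]
  ]
}}

```text
t: 34.68
eef_pos: [0.5355, 0.1504, 0.04]
tool_rot: [0.001, 0.999, -0.053, -0.001]
contact_force: [0.7, 0.1, -0.1]
gripper_width: -0.001
grasp_force: 0.0
```

Emit:
{"name": "step_arm", "arguments": {
  "increments": [
    [[-1,10,0,0,0,0,0],[-1,20,0,0,0,0,0],[-1,30,0,0,0,0,0],[-1,40,0,0,0,0,0],[-1,50,0,0,0,0,0],[-1,58,0,0,0,0,0],[-1,66,0,0,0,0,0],[-1,74,0,0,0,0,0],[-1,80,0,0,0,0,0],[-1,80,0,0,0,0,0]]
  ]
}}

```text
t: 35.52
eef_pos: [0.6171, 0.1431, 0.0409]
tool_rot: [-0.0, 0.999, -0.052, 0.0]
contact_force: [0.2, -0.4, 0.3]
gripper_width: 0.0
grasp_force: 0.0
```

Run:
```python
from lev import *
go(.628,.1408,.04,-6); ball(); ball('scene')
```

```text
at [0.6171 0.1431 0.0409] yaw -6.0 t 35.5 q7 -2.23 -> shift [11.1  1.1  0.9] turn [-0. -0.  0.] len 11.0
wrist blob 316 280 r 98.2 area 12721.5 [0.6126 0.1425 0.0834]
scene blob 332 266 r 5.9 area 74.0 [0.6385 0.1376 0.0834]
scene blob 324 258 r 4.3 area 22.0 [0.637  0.1096 0.0834]
scene blob 314 252 r 1.4 area 4.0 [0.6415 0.0785 0.0834]
scene blob 347 217 r 3.2 area 12.0 [0.4983 0.0452 0.0834]
scene blob 344 239 r 28.3 area 1155.5 [0.5581 0.0959 0.0834]
```

The lever is following: the ball has travelled about 51 of 67 mm. Pushing further while watching the force.

Emit:
{"name": "step_arm", "arguments": {
  "increments": [
    [[-1,5,0,0,0,0,0],[-1,9,0,0,0,0,0],[-1,12,0,0,0,0,0],[-1,14,0,0,0,0,0],[-1,14,0,0,0,0,0]]
  ]
}}

```text
t: 36.03
eef_pos: [0.6231, 0.1427, 0.0403]
tool_rot: [0.001, 0.999, -0.051, -0.006]
contact_force: [-18.3, 0.3, 11.9]
gripper_width: 0.003
grasp_force: 9.6
```

Run:
```python
from lev import *
go(.635,.1408,.04,-6); ball('scene')
```

```text
at [0.6231 0.1427 0.0403] yaw -5.8 t 36.0 q7 -2.22 -> shift [12.   0.6  0.1] turn [0.2 0.7 0.2] len 12.0
scene blob 331 268 r 5.7 area 72.5 [0.6459 0.1403 0.0834]
scene blob 322 261 r 1.4 area 4.0 [0.6465 0.1114 0.0834]
scene blob 314 254 r 7.1 area 41.0 [0.6459 0.0851 0.0834]
scene blob 342 240 r 29.2 area 1195.0 [0.5661 0.0937 0.0834]
```

The force ratio (12 up to 18 back) fits the leaning rod at its stop. I'll back off and measure the ball.

Emit:
{"name": "step_arm", "arguments": {
  "increments": [
    [[-1,-20,0,0,0,0,0],[-1,-50,0,0,0,0,0],[-1,-80,0,-30,0,0,0],[-1,-95,0,-70,0,0,0],[-1,-100,0,-110,0,0,0],[-1,-100,0,-145,0,0,0],[-1,-100,0,-145,0,0,0],[-1,-100,0,-145,0,0,0]]
  ]
}}

```text
t: 36.75
eef_pos: [0.5321, 0.1529, 0.1889]
tool_rot: [-0.001, 0.999, -0.052, 0.003]
contact_force: [-0.3, -0.1, -0.5]
gripper_width: 0.002
grasp_force: 0.0
```

Run:
```python
from lev import *
go(.537,.15,.04,-6); ball('wrist');ball('scene')
```

```text
at [0.5321 0.1529 0.1889] yaw -6.0 t 36.8 q7 -2.21 -> shift [  4.3   2.7 148.9] turn [-0.1 -0.3  0. ] len 149.0
wrist blob 316 30 r 18.6 area 946.0 [0.6464 0.1388 0.0834]
scene blob 330 268 r 4.7 area 56.5 [0.6474 0.1395 0.0834]
scene blob 316 258 r 4.2 area 20.5 [0.6506 0.0954 0.0834]
scene blob 311 250 r 1.4 area 4.0 [0.6424 0.0691 0.0834]
scene blob 334 250 r 3.9 area 17.5 [0.6033 0.1062 0.0834]
scene blob 324 243 r 5.9 area 51.5 [0.605  0.072  0.0834]
scene blob 292 221 r 6.1 area 46.0 [ 0.613  -0.037   0.0834]
```

The ball sits 33.8 mm past the pivot in the dock's x, against 33.6 mm for fully on. Last look before handing in.

Emit:
{"name": "step_arm", "arguments": {
  "increments": [
    [[1,-30,0,-30,0,0,0],[1,-60,-30,-60,0,0,0],[1,-60,-60,-90,0,0,0],[1,-60,-60,-90,0,0,0],[1,-60,-60,-90,0,0,0]]
  ]
}}

```text
t: 37.27
eef_pos: [0.4768, 0.2215, 0.2772]
tool_rot: [-0.001, 0.999, -0.05, 0.001]
contact_force: [0.3, -0.9, -0.2]
gripper_width: 0.706
grasp_force: 0.0
```

Run:
```python
from lev import *
s=cam('scene');t=cam('top');ball('scene')
cv2.imwrite('pics/fin.png',np.vstack([cv2.resize(t['image'][110:300,160:480,::-1],(505,300),interpolation=cv2.INTER_CUBIC),cv2.resize(s['image'][130:320,180:500,::-1],(505,300),interpolation=cv2.INTER_CUBIC)]))
```

```text
scene blob 330 268 r 4.7 area 55.5 [0.6465 0.1395 0.0834]
scene blob 314 255 r 7.5 area 47.5 [0.6469 0.0862 0.0834]
scene blob 324 243 r 5.9 area 52.0 [0.605  0.072  0.0834]
scene blob 294 221 r 8.2 area 91.0 [ 0.6073 -0.032   0.0834]
```

View pics/fin.png

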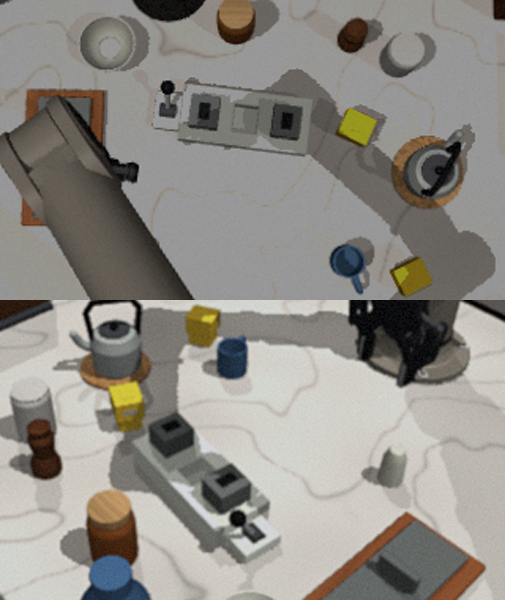

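The last picture shows both packs seated flush at crop (204,112) and (287,121) with the middle socket empty. The lever leans to the far side at (168,88). The teapot stands on the trivet at (432,172) and the cover lies flat on the board. The bystanders and yellow look-alikes are where they were.

```bash
python3 -c "
from station import bot
print(bot.hand_in())"
```

```text
the job is handed in; nothing more can be done
None
```

The job is handed in at about 37 s of the 210 s, though the verdict isn't shown: teapot on the trivet, cover flat on the board, both packs present seated in the end sockets, then the lever pushed to its on stop (ball 33.8 mm past the pivot, 33.6 mm expected), and everything let go.

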